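# Nest a heat sink against its datum stops and pin it

### The job

Load the black heat sink into the aluminium fixture. First set it down the right way round, its hole towards the plate's hole, a finger's breadth clear of all the stops, and press it firmly (about 10 N) flat onto the plate; then slide it squarely back against the pair of stops, and only then along them until it also touches the single end stop. Finally take the round-headed taper pin out of the wooden block, push it fully home through the heat sink's hole into the plate, let go, and leave the square-headed pin and everything else where they are.

Things in the scene. Friction and masses are not known exactly. Their poses are not given: they have to be found in the camera images.
- fixture: Bare aluminium tooling plate fixed to the table, 25 mm thick, origin at table height; it spans x -75 to +65 mm and y -110 to +95 mm of this frame (z up). Three round steel stop buttons stand on it. The small (7 mm) dark discs at its corners are flush screw heads.
- rear_stop_a (a point): One of the pair of rear stops, the one near the plate's hole: a steel button 16 mm in diameter, rising 16 mm above the plate's face. This point: centre of its foot, (53, -40, 25) mm in the fixture's frame. The pair's faces at fixture x = +45 mm locate the heat sink's long edge.
- rear_stop_b (a point): The other rear stop, the same, at (53, 50, 25) mm in the fixture's frame.
- end_stop (a point): The single end stop, an equal button at (7, 83, 25) mm in the fixture's frame; its face at fixture y = +75 mm locates the heat sink's short edge (the end away from its hole).
- seat (a point): Point on the plate's upper face, (7, 5, 25) mm in the fixture's frame, same axes: the centre of the heat sink's underside lies here when it touches all three stops, with its axes parallel to the fixture's in the same sense. From here the pair of stops lies in the +x direction, the single end stop in the +y direction.
- fixture_hole (a point): Centre of the mouth of the plate's round through-hole (13 mm diameter, 25 mm deep), (7, -45, 25) mm in the fixture's frame, axes as the fixture's.
- heatsink_grip (a point): Point on the heat sink's middle line, 34 mm above the centre of its underside, heat sink axes (z up). The fins can be gripped here across their 44 mm width, along the heat sink's x. At the start it lies flat on the table with its y axis (long) roughly along the robot's -x, the hole end farther from the robot. Sliding it on the plate takes up to about 8 N.
- heatsink: Black aluminium heat sink, about 0.42 kg, 50 mm high, origin at the centre of its underside: base plate 76 mm (x) by 140 mm (y), 10 mm thick, and on it a block of fins 44 mm wide (x -22 to +22 mm), 84 mm long (y -22 to +62 mm), from 10 to 50 mm up. The base plate is bare at its -y end, where it has its hole.
- heatsink_hole (a point): Centre of the upper mouth of the heat sink's only hole (13 mm diameter, through the 10 mm base plate), in the bare end of the base plate, (0, -50, 10) mm from the centre of its underside.
- rest: Wooden rest block fixed to the table, 130 mm (x) by 60 mm (y), 40 mm high, origin at the centre of its underside, with two 13.5 mm holes at x = -35 and +35 mm: the taper pin stands in one and the spare pin in the other, either way.
- pin_head (a point): Steel taper pin, 76 mm long, about 0.11 kg, upright in the rest block: round head 20 mm in diameter, 44 mm tall, with dark grooves; below it a 32 mm shank, 11.5 mm in diameter for the upper 8 mm, then tapering to a 6 mm tip. This point is on the axis, 20 mm below the head's top, 24 mm above its underside, 56 mm above the tip; z up the pin.
- pin_shoulder (a point): Centre of the underside of the taper pin's head (a flat shoulder), on the axis 32 mm above the tip. When the pin is home the shoulder rests on the heat sink's base plate, 10 mm above the plate's face.
- taper_pin: The same taper pin, origin at its tip.
- spare_pin: Straight pin with a square head (20 by 20 mm, 30 mm tall) in the other hole of the rest block: to be left alone. Origin at its tip.
- transformer: Bystander: ring-shaped copper transformer, 90 mm across, 38 mm high.
- screw_jar: Bystander: screw jar, 56 mm across, 75 mm high.
- screwdriver: Bystander: screwdriver lying on the table.
- dial_knob: Bystander: aluminium dial knob, 46 mm across, 18 mm high.
- relay: Bystander: clear relay block, 30 x 22 x 28 mm.
- carton: Bystander: cardboard carton, 90 x 130 x 60 mm.
- wrench: Bystander: wrench lying on the table.

How it is judged:
On the way, in this order (a step that is already met when the one before it is completed fails the run):
1. the heat sink lies flat on the plate, the right way round, at least 5 mm clear of all stops, pressed down with more than 8 N (its weight included) (z of heatsink_grip in the frame of seat between 0.032 and 0.036 m and angle between heatsink_grip's own z axis and vertical below 0.03 rad and y of heatsink_hole in the frame of seat below -0.03 m and x of heatsink_grip in the frame of seat between -0.045 and -0.005 m and y of heatsink_grip in the frame of seat between -0.05 and -0.005 m and contact force between heatsink and fixture above 8 N), for 0.1 s.
2. it lies against the pair of stops (within 2 mm, square), still 3 mm or more from the end stop (z of heatsink_grip in the frame of seat between 0.032 and 0.036 m and angle between heatsink_grip's own z axis and vertical below 0.03 rad and x of heatsink_grip in the frame of seat between -0.002 and 0.002 m and angle between the y axis of heatsink_grip and the y axis of seat, either way round below 0.03 rad and y of heatsink_grip in the frame of seat below -0.003 m), for 0.1 s.
3. it lies against all three stops (within 2 mm), the pin not yet in (z of heatsink_grip in the frame of seat between 0.032 and 0.036 m and angle between heatsink_grip's own z axis and vertical below 0.03 rad and x of heatsink_grip in the frame of seat between -0.002 and 0.002 m and angle between the y axis of heatsink_grip and the y axis of seat, either way round below 0.03 rad and y of heatsink_grip in the frame of seat between -0.002 and 0.002 m and horizontal distance between pin_shoulder and fixture_hole above 0.03 m), for 0.1 s.
4. the taper pin is home (horizontal distance between pin_shoulder and fixture_hole below 0.003 m and z of pin_shoulder in the frame of seat between 0.008 and 0.0125 m and angle between pin_shoulder's own z axis and vertical below 0.06 rad), for 0.2 s.
At the end, for the whole second after the job is handed in: The heat sink lies flat on the plate, the right way round, within 2 mm of touching all three stops and square to them within 0.03 rad; the taper pin stands in the stacked holes with its shoulder down on the base plate (within 2.5 mm), upright within 0.06 rad; both are released and at rest (all of step 4 and z of heatsink_grip in the frame of seat between 0.032 and 0.036 m and angle between heatsink_grip's own z axis and vertical below 0.03 rad and y of heatsink_hole in the frame of seat below -0.03 m and x of heatsink_grip in the frame of seat between -0.002 and 0.002 m and angle between the y axis of heatsink_grip and the y axis of seat, either way round below 0.03 rad and y of heatsink_grip in the frame of seat between -0.002 and 0.002 m and linear speed of each of heatsink, taper_pin below 0.01 m/s).
It fails at once if a bystander or the spare pin is moved more than 25 mm (distance of any of spare_pin, transformer, screw_jar, screwdriver, dial_knob, relay, carton, wrench from where it was at the start of the episode above 0.025 m).
It also fails if it takes over 64 s, if anything falls off the work surface, if the arm or the gripper's body presses on something with over 40 N, if the wrist force passes 120 N, or if a joint passes its speed limit or range.

### The arm

A 7-joint arm with a two-finger parallel gripper is mounted at the origin on the work surface. World frame = base frame: x ahead of the robot, y to its left, z up, the work surface at z = 0. Lengths are in m, angles in rad, forces in N, time in s.
With the tool pointing down it reaches from about 0.425 to 0.875 m from the base axis. Payload 8.4 kg.
Tool frame: the origin (TCP) lies between the finger pads; the fingertips stand r.tip_reach ahead of it and the grasp point (between the pads) lies 2 mm behind it (r.tip_reach is the distance from the TCP to the fingertips, in m); z points along the fingers, x is the direction in which the jaws open and shut, and the axes are right-handed (so a half turn about z gives the same grasp; the last joint's range is limited). The gripper opens to 87 mm and grips with 3 to 60 N. Pads are 19 mm wide; open, the fingers measure 117 mm over their backs; the gripper's body (75 mm by 190 mm) begins 51 mm behind the grasp point.
Start: joints at [1.125, 0.333, 0.04, 1.465, -0.013, 1.343, -0.059], TCP at [0.221, -0.611, 0.24] pointing down, gripper open.
Joint ranges: [-2.58, 2.58], [-0.38, 2.09], [-1.3, 1.39], [0.25, 2.4], [-1.5, 4.64], [0.08, 2.09], [-2.65, 2.65]. Speed limits (rad/s): [2.22, 2.22, 2.79, 2.79, 3.14, 3.14, 3.14].

### API

Orientations are given as a rotation vector (axis times angle).
In Python, from station import sensors, optics, r, spot_in, mark_of gives the robot as it stands.
- The arm moves only by the shell command python3 -m handwheel 'ROWS' [FORCE]. ROWS is JSON, a list of rows, each an object of numbers: "claw": the gripper command: -1 is shut, 1 is fully open, values between are in proportion; "x", "y", "z": the shift along the tool's x, y, z in cm; "ax", "ay", "az": the turn, a rotation vector about the tool's x, y, z in rad. A call has exactly 10 rows; each row is the pose to reach, as a shift and turn from the pose measured when the call began, along the tool's axes at that moment; what a row does not reach only later rows make up. A row lasts 1/10 s, in which the tool goes at most 50 mm and 8.59 degrees, less where a joint would pass 70% of its speed; a pose out of reach is approached as far as the arm can. A call with a gripper value outside its range is refused whole. The fingers move at their own pace and stop on an object; FORCE is the grip in N (left out, the last holds). Time passes only in rows, so rows that repeat a pose let the fingers close, or fill a call up. It gives the time, the measured TCP pose, the force and the opening at its end, in the units of the state.
- sensors.observe(): the state, without advancing time (a new reading comes with each control period).
- optics.grab_frame(name): name is "side" or "top" or "wrist"; returns a dict with "color" (400x640x3 uint8, red, green, blue), "mtx" (3x3 intrinsics, pixels), "rvec" (rotation vector, rad) and "tvec" (3), from world to camera coordinates, as OpenCV has them. Camera axes: x right, y down, z forward; pixel columns grow to the right and rows downward; lengths in m; the calibration is good to about 2 mm. The wrist camera is an equidistant fisheye: a pixel r from the principal point sees the ray r / f radians off the axis. A picture is of the moment at which its call begins. There is no depth.
- r.finish_job(): hands the job in, once; it reports no verdict.
Trained networks look in the newest picture that a camera, given by its name, has taken for a name from the list of things; names that differ only in an ending like _2 or _b are one class to them, and where a whole thing is asked for, a point or a joint stands for the part that bears it (a point fixed in the world has none). Each returns a list of dicts, best first, with "score" (0 to 1); they miss things now and then, are a little off and sometimes report something else, mostly with a low value. They report only what shows in the picture. A call takes as long as a camera call.
- spot_in(camera, target): "rect" ([left, top, right, bottom] as shares, 0 to 1, of the picture: columns of its width, rows of its height, round what is visible of it).
- mark_of(camera, target): "at" ([column, row] as shares, 0 to 1, of the picture: columns of its width, rows of its height: a listed point, or the origin of a listed thing).
The state is a dict: "time_s": time; "joint_pos": joint angles; "dq": joint speeds; "effort": joint torques, N m; "position": TCP position; "eef_rot": TCP orientation; "ft_force": force on the tool from outside, world axes, zero at the start; "ft_torque": the same for the moment, N m; "gripper_width": opening from 0.0 (shut) to 1.0 (fully open).
Only numpy, scipy, OpenCV 4.12 (cv2) and the standard library are available. Lean on these libraries where they do the work, as an engineer would, in place of code of your own. Each camera call takes 0.05 s, during which the arm holds its last target. There are 200 camera calls.

## Working session

There is one attempt and no reset: what is moved stays moved. The work goes in short steps, Python scripts to look and compute and a shell command to move; the robot and the scene stay as the last step left them, time stands still between calls to the robot, and variables do not carry over. Pictures are saved under pics/ and viewed, about 8 in all and at most 12, crops included, and the job is handed in when it is done.

```bash
ls; mkdir -p pics
cat > h.py <<'E'
import numpy as np, cv2, json
from scipy.spatial.transform import Rotation as R
from station import sensors, optics, r, spot_in, mark_of
def ray(f, px):
    K=np.array(f["mtx"]); Rm=cv2.Rodrigues(np.array(f["rvec"],float))[0]; t=np.array(f["tvec"],float).ravel()
    u=(px[0]-K[0,2])/K[0,0]; v=(px[1]-K[1,2])/K[1,1]
    if f.get("fish"):
        th=np.hypot(u,v); s=np.sin(th)/max(th,1e-9); d=np.array([u*s,v*s,np.cos(th)])
    else: d=np.array([u,v,1.])
    d=Rm.T@d; return -Rm.T@t, d/np.linalg.norm(d)
def grab(n):
    f=optics.grab_frame(n); f["fish"]=n=="wrist"; return f
def save(f,name): cv2.imwrite("pics/"+name,cv2.cvtColor(np.asarray(f["color"]),cv2.COLOR_RGB2BGR))
def mark(n,f,t,k=1):
    m=mark_of(n,t); return [(np.array(x["at"])*[640,400],round(x["score"],2)) for x in m[:k]]
def onz(f,px,z):
    o,d=ray(f,px); return o+d*(z-o[2])/d[2]
def tri(rays):
    A=np.zeros((3,3));b=np.zeros(3)
    for o,d in rays:
        P=np.eye(3)-np.outer(d,d);A+=P;b+=P@o
    x=np.linalg.solve(A,b); return x,[round(1e3*np.linalg.norm((np.eye(3)-np.outer(d,d))@(x-o)),1) for o,d in rays]
E
python3 - <<'E'
from h import *
np.set_printoptions(precision=4,suppress=True)
s=sensors.observe(); print({k:np.round(v,3) for k,v in s.items()}, r.tip_reach)
F={n:grab(n) for n in ("side","top","wrist")}
for n in F: save(F[n],n+"0.png"); print(n,ray(F[n],(320,200)))
for t in ["rear_stop_a","rear_stop_b","end_stop","seat","fixture_hole","fixture","heatsink_grip","heatsink","heatsink_hole","rest","pin_head","pin_shoulder","taper_pin","spare_pin"]:
    L={n:mark(n,F[n],t,3 if 'stop' in t or 'pin' in t else 1) for n in F}
    print(t,{n:[(np.round(p),q) for p,q in L[n]] for n in L})
    if L["side"] and L["top"]: print("   ",tri([ray(F[n],L[n][0][0]) for n in("side","top")]))
E
```

```text
pics
{'time_s': np.float64(0.0), 'joint_pos': array([ 1.125,  0.334,  0.04 ,  1.466, -0.013,  1.343, -0.059]), 'dq': array([-0.   ,  0.001,  0.   , -0.   ,  0.001, -0.001, -0.001]), 'effort': array([ -0.   , -65.635,   1.335, -40.38 ,  -0.06 ,   0.045,   0.   ]), 'position': array([ 0.221, -0.611,  0.239]), 'eef_rot': array([-2.571,  1.804,  0.002]), 'ft_force': array([-0.314, -0.352, -0.827]), 'ft_torque': array([ 0.027,  0.008, -0.009]), 'gripper_width': np.float64(0.999)} 0.017
side (array([0.119 , 0.8064, 0.7555]), array([ 0.4004, -0.6737, -0.6211]))
top (array([0.4084, 0.0493, 1.5626]), array([ 0.0813, -0.011 , -0.9966]))
wrist (array([ 0.2842, -0.5884,  0.3839]), array([-0.2318, -0.0774, -0.9697]))
rear_stop_a {'side': [(array([276., 217.]), 0.97), (array([248., 238.]), 0.85), (array([360., 177.]), 0.6)], 'top': [(array([290., 165.]), 0.97), (array([382., 205.]), 0.74), (array([261., 160.]), 0.59)], 'wrist': []}
    (array([0.6453, 0.1278, 0.0274]), [np.float64(4.6), np.float64(4.6)])
rear_stop_b {'side': [(array([276., 217.]), 0.97), (array([248., 238.]), 0.85), (array([360., 
[... 1687 characters left out ...]
 0.27)], 'wrist': []}
pin_shoulder {'side': [(array([351., 165.]), 0.65), (array([368., 258.]), 0.27)], 'top': [(array([384., 181.]), 0.44), (array([212., 267.]), 0.32)], 'wrist': []}
    (array([ 0.5916, -0.1663,  0.0289]), [np.float64(0.5), np.float64(0.5)])
taper_pin {'side': [(array([248., 254.]), 0.73), (array([348., 173.]), 0.64)], 'top': [(array([328., 120.]), 0.67), (array([385., 183.]), 0.51)], 'wrist': []}
    (array([ 0.8759,  0.0006, -0.3293]), [np.float64(4.1), np.float64(4.1)])
spare_pin {'side': [(array([370., 179.]), 0.67)], 'top': [(array([211., 268.]), 0.47), (array([382., 205.]), 0.38)], 'wrist': []}
    (array([0.3409, 0.2944, 0.3571]), [np.float64(4.8), np.float64(4.8)])
```

```bash
python3 -c "
import cv2
a=cv2.imread('pics/top0.png')[100:300,180:500];b=cv2.imread('pics/side0.png')[110:290,200:460]
cv2.imwrite('pics/topc.png',cv2.resize(a,(800,500),interpolation=cv2.INTER_CUBIC));cv2.imwrite('pics/sidec.png',cv2.resize(b,(780,540),interpolation=cv2.INTER_CUBIC))"
```

```text
(no output)
```

View pics/topc.png

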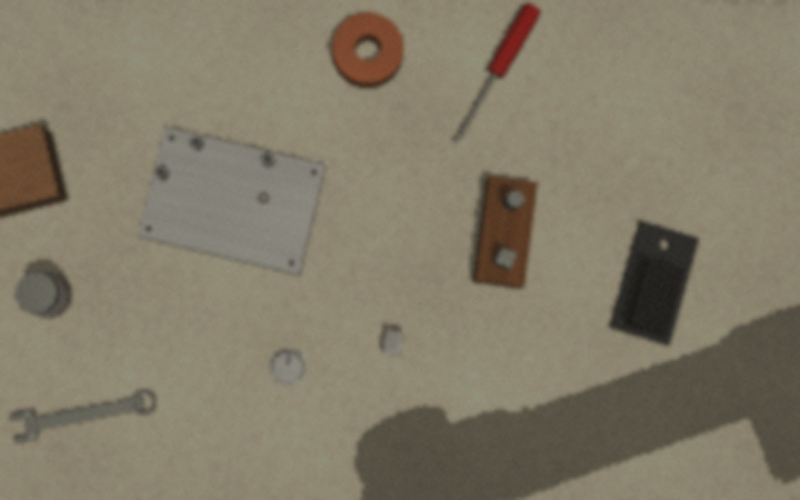

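View pics/sidec.png

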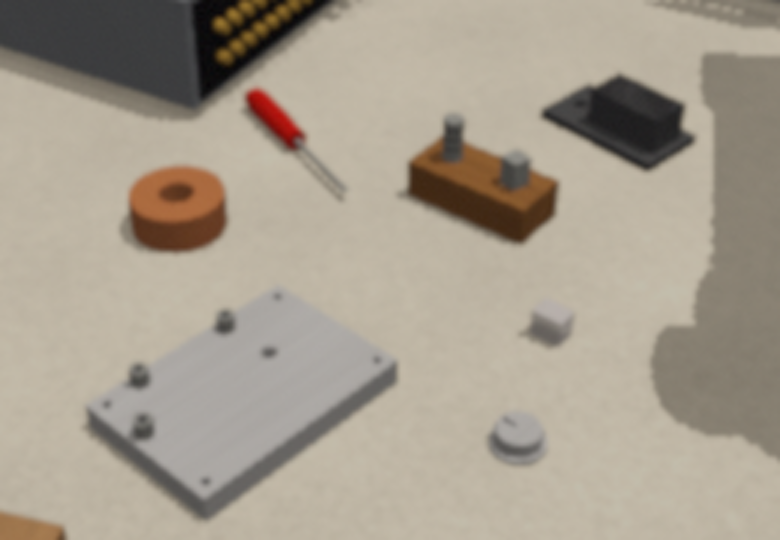

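The crops agree with the networks. The round pin is the far one on the rest, at top pixel (385,180), and the square pin is the near one at (382,203). The heat sink's hole is at (445,198), farther from the robot. The fixture's stops lie on its far and left sides, and its hole is at (285,179). Next I go above the heat sink, with tool x along the heat sink's x, at a yaw of about 1.30.

```bash
cat >> h.py <<'E'
def go(p,yaw):
    s=sensors.observe(); M=R.from_rotvec(s["eef_rot"]); m=M.as_matrix()
    T=np.array([[np.cos(yaw),np.sin(yaw),0],[np.sin(yaw),-np.cos(yaw),0],[0,0,-1.]])
    sh=m.T@(np.array(p)-s["position"])*100
    rv=R.from_matrix(m.T@T).as_rotvec()
    print("t",round(float(s["time_s"]),2),"pos",np.round(s["position"],4),"yaw",round(float(np.arctan2(m[1,0],m[0,0])),4),"q7",round(float(s["joint_pos"][6]),2),"F",np.round(s["ft_force"],1),"| shift cm",np.round(sh,2),"turn",np.round(rv,3))
E
python3 - <<'E'
from h import *
go((0.494,-0.347,0.24),1.30)
E
```

```text
t 2.25 pos [ 0.2209 -0.6113  0.2396] yaw -1.2241 q7 -0.06 F [0.2 0.4 0.2] | shift cm [-15.58 -34.67  -0.04] turn [-0.    -0.    -2.524]
```

```bash
python3 -m handwheel '[{"claw":1,"x":-1.6,"y":-3.5,"z":0,"az":-0.14},{"claw":1,"x":-3.2,"y":-7,"z":0,"az":-0.28},{"claw":1,"x":-4.8,"y":-10.5,"z":0,"az":-0.42},{"claw":1,"x":-6.4,"y":-14,"z":0,"az":-0.56},{"claw":1,"x":-8,"y":-17.5,"z":0,"az":-0.7},{"claw":1,"x":-9.6,"y":-21,"z":0,"az":-0.84},{"claw":1,"x":-11.2,"y":-24.5,"z":0,"az":-0.98},{"claw":1,"x":-12.8,"y":-28,"z":0,"az":-1.12},{"claw":1,"x":-14.4,"y":-31.5,"z":0,"az":-1.26},{"claw":1,"x":-15.6,"y":-34.7,"z":0,"az":-1.4}]'
python3 - <<'E'
from h import *
go((0.494,-0.347,0.24),1.30)
E
```

```text
t 2.25 pos [ 0.2209 -0.6113  0.2396] yaw -1.2241 q7 -0.06 F [0.2 0.4 0.2] | shift cm [-15.58 -34.67  -0.04] turn [-0.    -0.    -2.524]$[0]: bad value
```

```bash
python3 -m handwheel '[{"claw":1,"x":-1.6,"y":-3.5,"z":0,"ax":0,"ay":0,"az":-0.14},{"claw":1,"x":-3.2,"y":-7,"z":0,"ax":0,"ay":0,"az":-0.28},{"claw":1,"x":-4.8,"y":-10.5,"z":0,"ax":0,"ay":0,"az":-0.42},{"claw":1,"x":-6.4,"y":-14,"z":0,"ax":0,"ay":0,"az":-0.56},{"claw":1,"x":-8,"y":-17.5,"z":0,"ax":0,"ay":0,"az":-0.7},{"claw":1,"x":-9.6,"y":-21,"z":0,"ax":0,"ay":0,"az":-0.84},{"claw":1,"x":-11.2,"y":-24.5,"z":0,"ax":0,"ay":0,"az":-0.98},{"claw":1,"x":-12.8,"y":-28,"z":0,"ax":0,"ay":0,"az":-1.12},{"claw":1,"x":-14.4,"y":-31.5,"z":0,"ax":0,"ay":0,"az":-1.26},{"claw":1,"x":-15.6,"y":-34.7,"z":0,"ax":0,"ay":0,"az":-1.4}]'
python3 - <<'E'
from h import *
go((0.494,-0.347,0.24),1.30)
E
```

```text
time_s: 3.25
position: [0.4955, -0.3449, 0.2399]
eef_rot: [3.128, 0.286, 0.001]
ft_force: [0.1, -1.4, -0.1]
gripper_width: 1.0
t 3.25 pos [ 0.4955 -0.3449  0.2399] yaw 0.1826 q7 0.65 F [ 0.1 -1.4 -0.1] | shift cm [-0.19  0.18 -0.01] turn [ 0.    -0.    -1.117]
```

```bash
python3 -m handwheel '[{"claw":1,"x":-0.2,"y":0.2,"z":0,"ax":0,"ay":0,"az":-0.14},{"claw":1,"x":-0.2,"y":0.2,"z":0,"ax":0,"ay":0,"az":-0.28},{"claw":1,"x":-0.2,"y":0.2,"z":0,"ax":0,"ay":0,"az":-0.42},{"claw":1,"x":-0.2,"y":0.2,"z":0,"ax":0,"ay":0,"az":-0.56},{"claw":1,"x":-0.2,"y":0.2,"z":0,"ax":0,"ay":0,"az":-0.7},{"claw":1,"x":-0.2,"y":0.2,"z":0,"ax":0,"ay":0,"az":-0.84},{"claw":1,"x":-0.2,"y":0.2,"z":0,"ax":0,"ay":0,"az":-0.98},{"claw":1,"x":-0.2,"y":0.2,"z":0,"ax":0,"ay":0,"az":-1.117},{"claw":1,"x":-0.2,"y":0.2,"z":0,"ax":0,"ay":0,"az":-1.117},{"claw":1,"x":-0.2,"y":0.2,"z":0,"ax":0,"ay":0,"az":-1.117}]'
python3 - <<'E'
from h import *
f=grab("wrist"); save(f,"w1.png")
for t,z in(("heatsink_grip",.034),("heatsink_hole",.01),("heatsink",0)):
    m=mark("wrist",f,t); print(t,m,[np.round(onz(f,p,z),4) for p,_ in m])
go((0.494,-0.347,0.24),1.30)
E
```

```text
time_s: 4.25
position: [0.4939, -0.3473, 0.2399]
eef_rot: [2.505, 1.895, 0.001]
ft_force: [-0.5, 0.1, 0.7]
gripper_width: 0.998
heatsink_grip [(array([325.312, 182.88 ]), 0.77)] [array([ 0.4933, -0.3436,  0.034 ])]
heatsink_hole [(array([320.512, 216.4  ]), 0.71)] [array([ 0.5379, -0.3621,  0.01  ])]
heatsink [(array([326.592, 178.   ]), 0.78)] [array([ 0.4942, -0.3418,  0.    ])]
t 4.45 pos [ 0.4939 -0.3472  0.2399] yaw 1.2977 q7 1.74 F [ 0.3 -0.2 -0. ] | shift cm [ 0.02  0.   -0.01] turn [ 0.001 -0.    -0.002]
```

View pics/w1.png

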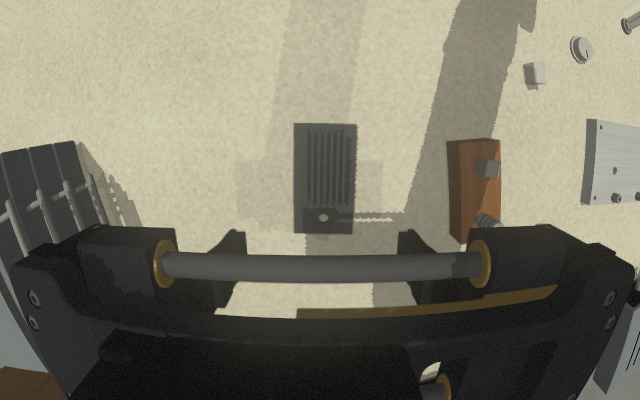

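The heat sink is centred at about (325,178), with its hole at (323,217), near the bottom. It is nearly aligned with the tool. I measure its outline for the yaw.

```bash
cat > w.py <<'E'
from h import *
import sys
f=grab("wrist"); save(f,sys.argv[1])
g=cv2.cvtColor(np.asarray(f["color"]),cv2.COLOR_RGB2GRAY); m=(g<80).astype(np.uint8); m[240:]=0; m[:100]=0; m[:,:270]=0;m[:,400:]=0
n,l,st,_=cv2.connectedComponentsWithStats(m); k=1+np.argmax(st[1:,4]); print(st[k])
c=max(cv2.findContours((l==k).astype(np.uint8),0,1)[0],key=cv2.contourArea)
P=np.array([onz(f,p[0],0.01)[:2] for p in c])
(cx,cy),(w,h),a=cv2.minAreaRect((P*1000).astype(np.float32)); print("rect",cx,cy,w,h,a,np.radians(a))
# hole: bright blob
hh=((g>90).astype(np.uint8)*255)[205:228,308:340]; ys,xs=np.nonzero(hh); print("hole px",xs.mean()+308,ys.mean()+205,len(xs), onz(f,(xs.mean()+308,ys.mean()+205),.01))
E
python3 w.py w2.png
```

```text
[ 296  129   57  105 3899]
rect 497.86297607421875 -344.43426513671875 71.11801147460938 131.28536987304688 72.51976013183594 1.2657085870570541
hole px 322.9074074074074 217.37037037037038 54 [ 0.54006189 -0.35930563  0.01      ]
```

Run:
```python
from h import *
go((0.493,-0.3445,0.032),1.28)
```

```text
t 4.5 pos [ 0.4939 -0.3471  0.2399] yaw 1.2982 q7 1.74 F [ 0.4 -0.1 -0.2] | shift cm [ 0.23 -0.17 20.79] turn [ 0.    -0.     0.018]
```

```bash
python3 -m handwheel '[{"claw":1,"x":0.2,"y":-0.2,"z":4,"ax":0,"ay":0,"az":0.018},{"claw":1,"x":0.2,"y":-0.2,"z":8,"ax":0,"ay":0,"az":0.018},{"claw":1,"x":0.2,"y":-0.2,"z":12,"ax":0,"ay":0,"az":0.018},{"claw":1,"x":0.2,"y":-0.2,"z":15,"ax":0,"ay":0,"az":0.018},{"claw":1,"x":0.2,"y":-0.2,"z":17.5,"ax":0,"ay":0,"az":0.018},{"claw":1,"x":0.2,"y":-0.2,"z":19,"ax":0,"ay":0,"az":0.018},{"claw":1,"x":0.2,"y":-0.2,"z":20,"ax":0,"ay":0,"az":0.018},{"claw":1,"x":0.2,"y":-0.2,"z":20.8,"ax":0,"ay":0,"az":0.018},{"claw":0.2,"x":0.2,"y":-0.2,"z":20.8,"ax":0,"ay":0,"az":0.018},{"claw":-0.2,"x":0.2,"y":-0.2,"z":20.8,"ax":0,"ay":0,"az":0.018}]' 50
python3 -m handwheel '[{"claw":-1,"x":0,"y":0,"z":0,"ax":0,"ay":0,"az":0},{"claw":-1,"x":0,"y":0,"z":0,"ax":0,"ay":0,"az":0},{"claw":-1,"x":0,"y":0,"z":0,"ax":0,"ay":0,"az":0},{"claw":-1,"x":0,"y":0,"z":0,"ax":0,"ay":0,"az":0},{"claw":-1,"x":0,"y":0,"z":-1,"ax":0,"ay":0,"az":0},{"claw":-1,"x":0,"y":0,"z":-3,"ax":0,"ay":0,"az":0},{"claw":-1,"x":0,"y":0,"z":-6,"ax":0,"ay":0,"az":0},{"claw":-1,"x":0,"y":0,"z":-10,"ax":0,"ay":0,"az":0},{"claw":-1,"x":0,"y":0,"z":-13,"ax":0,"ay":0,"az":0},{"claw":-1,"x":0,"y":0,"z":-13,"ax":0,"ay":0,"az":0}]'
python3 - <<'E'
from h import *
from scipy.optimize import least_squares
f=grab("top"); g=grab("side")
# fixture fit: joint pose from named marks in both cameras
pts={"rear_stop_a":[(53,-40,25),(53,50,25)],"end_stop":[(7,83,25)],"seat":[(7,5,25)],"fixture_hole":[(7,-45,25)],"fixture":[(0,0,0)]}
obs=[]
for n,F in(("top",f),("side",g)):
    for t,L in pts.items():
        for p,sc in mark(n,F,t,len(L)+2):
            obs.append((n,F,t,p,sc))
init=[.605,.18,-.23]
def loc(v,q): c,s=np.cos(v[2]),np.sin(v[2]); q=np.array(q)/1e3; return np.array([v[0]+c*q[0]-s*q[1],v[1]+s*q[0]+c*q[1],q[2]])
pairs=[]
for n,F,t,p,sc in obs:
    for q in pts[t]:
        d=np.linalg.norm(onz(F,p,q[2]/1e3)-loc(init,q))
        if d<.03: pairs.append((n,F,t,p,q))
res=lambda v: np.concatenate([(onz(F,p,q[2]/1e3)-loc(v,q))[:2]*1e3 for _,F,_,p,q in pairs])
s=least_squares(res,init,loss="soft_l1",x_scale=[.01,.01,.05]); print(s.x)
for (n,_,t,_,q),e in zip(pairs,res(s.x).reshape(-1,2)): print(n,t,q,e.round(1))
go(loc(s.x,(-18,-20,200)),s.x[2])
E
```

```text
time_s: 5.5
position: [0.4932, -0.345, 0.0327]
eef_rot: [2.519, 1.875, 0.001]
ft_force: [0.2, 0.1, 0.3]
gripper_width: 0.894
time_s: 6.5
position: [0.4951, -0.3459, 0.1679]
eef_rot: [2.513, 1.871, 0.004]
ft_force: [0.6, -0.1, -4.1]
gripper_width: 0.501
[ 0.60573846  0.18379083 -0.20553   ]
top rear_stop_a (53, -40, 25) [  1.3 -10.9]
top rear_stop_a (53, 50, 25) [-4.3  3. ]
top end_stop (7, 83, 25) [10.6 -3.9]
top seat (7, 5, 25) [-0.3 12.9]
top fixture_hole (7, -45, 25) [3.  7.9]
top fixture (0, 0, 0) [-6.6 -5.1]
side rear_stop_a (53, -40, 25) [ 1.1 -8. ]
side rear_stop_a (53, 50, 25) [0.3 2.4]
side end_stop (7, 83, 25) [0.5 0.1]
side fixture_hole (7, -45, 25) [-6.7 -1.4]
side fixture (0, 0, 0) [-5.1  1.6]
t 7.1 pos [ 0.4929 -0.3448  0.1624] yaw 1.2801 q7 1.7 F [-0.2 -0.  -3.4] | shift cm [51.73 -5.96 -3.77] turn [ 1.000e-03 -1.000e-03  1.486e+00]
```

Run:
```python
from h import *
go((.555,.02,.26),-.22)
```

```text
t 7.1 pos [ 0.4929 -0.3448  0.1624] yaw 1.2801 q7 1.7 F [-0.2 -0.  -3.4] | shift cm [36.73 -4.49 -9.77] turn [ 1.0e-03 -1.0e-03  1.5e+00]
```

```bash
python3 -m handwheel '[{"claw":-1,"x":1,"y":-0.1,"z":-3,"ax":0,"ay":0,"az":0.13},{"claw":-1,"x":4,"y":-0.5,"z":-6,"ax":0,"ay":0,"az":0.27},{"claw":-1,"x":8,"y":-1,"z":-9.8,"ax":0,"ay":0,"az":0.41},{"claw":-1,"x":12.5,"y":-1.5,"z":-9.8,"ax":0,"ay":0,"az":0.55},{"claw":-1,"x":17,"y":-2,"z":-9.8,"ax":0,"ay":0,"az":0.69},{"claw":-1,"x":21.5,"y":-2.6,"z":-9.8,"ax":0,"ay":0,"az":0.83},{"claw":-1,"x":26,"y":-3.2,"z":-9.8,"ax":0,"ay":0,"az":0.97},{"claw":-1,"x":30.5,"y":-3.7,"z":-9.8,"ax":0,"ay":0,"az":1.11},{"claw":-1,"x":34.5,"y":-4.2,"z":-9.8,"ax":0,"ay":0,"az":1.25},{"claw":-1,"x":36.7,"y":-4.5,"z":-9.8,"ax":0,"ay":0,"az":1.39}]'
python3 - <<'E'
from h import *
import time
f=grab("wrist"); save(f,"w3.png")
pts={"rear_stop_a":25,"end_stop":25,"seat":25,"fixture_hole":25,"fixture":0}
for t,z in pts.items():
    for p,s in mark("wrist",f,t,3): print(t,p.round(1),s,onz(f,p,z/1e3).round(4))
go((.555,.02,.26),-.22)
import pickle; pickle.dump(f,open("w3.pkl","wb"))
E
```

```text
time_s: 8.1
position: [0.5549, 0.0238, 0.2606]
eef_rot: [-3.136, 0.176, -0.003]
ft_force: [0.6, -0.5, -3.2]
gripper_width: 0.502
rear_stop_a [394.1  14.4] 0.97 [0.6683 0.2253 0.025 ]
rear_stop_a [387.4  83.1] 0.57 [0.6479 0.1346 0.025 ]
end_stop [395.4  16.9] 0.33 [0.6695 0.2217 0.025 ]
seat [350.4  41.1] 0.85 [0.6083 0.1915 0.025 ]
fixture_hole [345.8  81.5] 0.59 [0.5967 0.1404 0.025 ]
fixture [346.9  46.6] 0.66 [0.6059 0.1907 0.    ]
t 8.4 pos [0.5548 0.0184 0.2602] yaw -0.1096 q7 -0.3 F [-0.3 -0.6 -3.9] | shift cm [ 0.   -0.17  0.02] turn [ 0.001 -0.001  0.11 ]
```

View pics/w3.png

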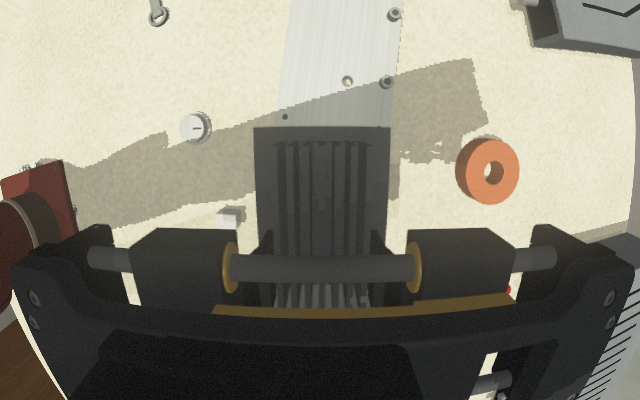

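The plate is visible ahead, with the rear stops at (387,82) and (394,14) and the plate hole at (347,81). I take one more measurement now that the arm has settled.

Run:
```python
from h import *
f=grab("wrist"); save(f,"w4.png")
W={}
for t in("rear_stop_a","fixture_hole","seat"):
    for p,s in mark("wrist",f,t,3): print(t,p.round(1),s,onz(f,p,.025).round(4))
F=grab("top");T=[(p,onz(F,p,.025).round(4)) for t in("rear_stop_a","fixture_hole") for p,s in mark("top",F,t,2)];print(T)
go((.555,.02,.26),-.22)
a=cv2.imread("pics/w4.png")[0:130,250:430];b=cv2.cvtColor(np.asarray(F["color"]),cv2.COLOR_RGB2BGR)[140:220,220:330]
cv2.imwrite("pics/c4.png",np.vstack([cv2.resize(a,(540,390),interpolation=2)]))
```

```text
rear_stop_a [386.9  76.2] 0.72 [0.6475 0.1375 0.025 ]
rear_stop_a [393.7  13.7] 0.58 [0.667  0.2203 0.025 ]
fixture_hole [348.   75.3] 0.65 [0.5996 0.1419 0.025 ]
fixture_hole [321.1 240.1] 0.34 [ 0.5443 -0.0636  0.025 ]
seat [353.4  34.4] 0.75 [0.6123 0.1941 0.025 ]
[(array([289.024, 162.2  ]), array([0.6514, 0.128 , 0.025 ])), (array([374.72, 128.92]), array([ 0.7563, -0.139 ,  0.025 ])), (array([282.88, 178.  ]), array([0.6021, 0.1468, 0.025 ])), (array([286.592, 163.52 ]), array([0.6472, 0.1355, 0.025 ]))]
t 8.75 pos [0.5548 0.0193 0.2603] yaw -0.1104 q7 -0.31 F [-0.3 -0.5 -3.9] | shift cm [ 0.01 -0.07  0.03] turn [ 0.    -0.001  0.11 ]
```

View pics/c4.png

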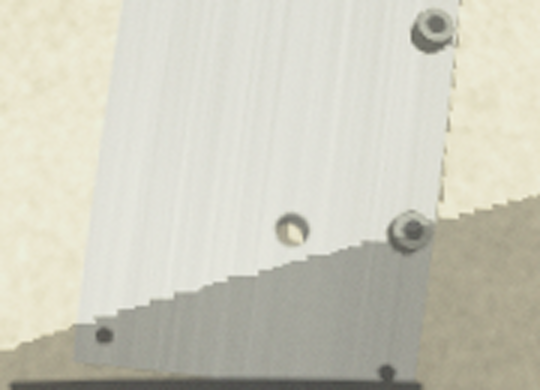

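Run:
```python
from h import *
import pickle
f=grab("wrist")
P={"hole":(347.3,76.3),"a":(385.5,78),"b":(392.9,11),"sl":(284.7,112),"sr":(379.3,124),"atop":(387.7,76.3),"btop":(395.3,7.7),"el1":(250+128/3,0),"el2":(250+78/3,320/3)}
W={k:onz(f,p,.041 if 'top' in k else .025) for k,p in P.items()}
for k in W: print(k,W[k].round(4))
for a,b in(("a","b"),("atop","btop"),("el2","el1")):
    d=W[b]-W[a]; print(a,b,np.linalg.norm(d).round(4),np.arctan2(-d[0],d[1]).round(3))
d=W["sr"]-W["sl"];print("screws",np.linalg.norm(d),np.arctan2(d[1],d[0]))
```

```text
hole [0.5989 0.1418 0.025 ]
a [0.6458 0.1364 0.025 ]
b [0.6668 0.2252 0.025 ]
sl [0.5185 0.1063 0.025 ]
sr [0.6321 0.0795 0.025 ]
atop [0.6451 0.1362 0.041 ]
btop [0.6661 0.2239 0.041 ]
el1 [0.5434 0.2508 0.025 ]
el2 [0.5086 0.1143 0.025 ]
a b 0.0913 -0.232
atop btop 0.0902 -0.234
el2 el1 0.1408 -0.25
screws 0.11670866989123249 -0.23146734326770685
```

Run:
```python
from h import *
go((.5857,.1711,.075),-.233)
```

```text
t 8.8 pos [0.5549 0.0194 0.2603] yaw -0.1102 q7 -0.31 F [ 0.1 -0.9 -4. ] | shift cm [  1.38 -15.42  18.53] turn [ 0.    -0.001  0.123]
```

```bash
python3 -m handwheel '[{"claw":-1,"x":0.3,"y":-3,"z":0,"ax":0,"ay":0,"az":0.06},{"claw":-1,"x":0.6,"y":-7,"z":0.5,"ax":0,"ay":0,"az":0.123},{"claw":-1,"x":1,"y":-11,"z":2,"ax":0,"ay":0,"az":0.123},{"claw":-1,"x":1.4,"y":-14,"z":4.5,"ax":0,"ay":0,"az":0.123},{"claw":-1,"x":1.4,"y":-15.4,"z":8,"ax":0,"ay":0,"az":0.123},{"claw":-1,"x":1.4,"y":-15.4,"z":12,"ax":0,"ay":0,"az":0.123},{"claw":-1,"x":1.4,"y":-15.4,"z":15,"ax":0,"ay":0,"az":0.123},{"claw":-1,"x":1.4,"y":-15.4,"z":17.5,"ax":0,"ay":0,"az":0.123},{"claw":-1,"x":1.4,"y":-15.4,"z":18.5,"ax":0,"ay":0,"az":0.123},{"claw":-1,"x":1.4,"y":-15.4,"z":18.5,"ax":0,"ay":0,"az":0.123}]'
python3 - <<'E'
from h import *
f=grab("wrist"); save(f,"w5.png")
go((.5857,.1711,.0577),-.233)
for t,z in(("rear_stop_a",.025),("end_stop",.025)):
    for p,s in mark("wrist",f,t,3): print(t,p.round(1),s,onz(f,p,z).round(4))
for t,z in (("heatsink_grip",.0765),("heatsink",.043)):
    for p,s in mark("wrist",f,t,1): print(t,p.round(1),s,onz(f,p,z).round(4))
E
```

```text
time_s: 9.8
position: [0.5852, 0.1705, 0.0741]
eef_rot: [3.119, -0.366, -0.002]
ft_force: [0.3, 1.1, -3.8]
gripper_width: 0.504
t 9.85 pos [0.5861 0.1709 0.0756] yaw -0.2332 q7 -0.81 F [ 1.2 -0.  -4.1] | shift cm [-0.04 -0.01  1.79] turn [ 0.    -0.001 -0.   ]
rear_stop_a [428.7 123.2] 0.95 [0.6675 0.2229 0.025 ]
rear_stop_a [417.6 251.8] 0.64 [0.6458 0.1367 0.025 ]
end_stop [357.5  65.6] 0.89 [0.63   0.2677 0.025 ]
heatsink_grip [319.6 264.8] 0.96 [0.5827 0.1688 0.0765]
heatsink [320.3 239.1] 0.6 [0.5831 0.1697 0.043 ]
```

View pics/w5.png

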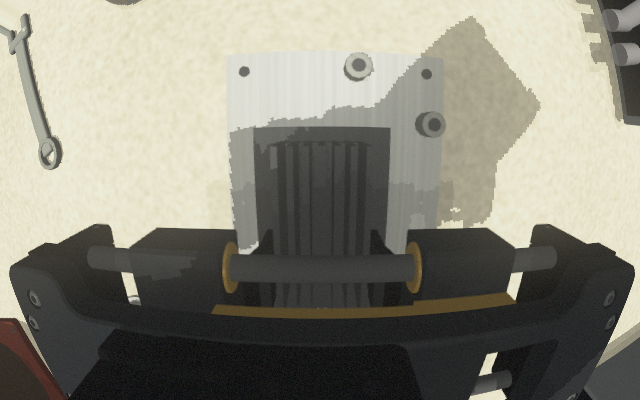

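The heat sink's end edge is at row 128. The end stop is at (358,66), rear stop b is at (430,124), and all of them match the fixture fit within 2 mm. I lower it now.

```bash
python3 -m handwheel '[{"claw":-1,"x":0,"y":0,"z":0.6,"ax":0,"ay":0,"az":0},{"claw":-1,"x":0,"y":0,"z":1.1,"ax":0,"ay":0,"az":0},{"claw":-1,"x":0,"y":0,"z":1.4,"ax":0,"ay":0,"az":0},{"claw":-1,"x":0,"y":0,"z":1.6,"ax":0,"ay":0,"az":0},{"claw":-1,"x":0,"y":0,"z":1.7,"ax":0,"ay":0,"az":0},{"claw":-1,"x":0,"y":0,"z":1.75,"ax":0,"ay":0,"az":0},{"claw":-1,"x":0,"y":0,"z":1.8,"ax":0,"ay":0,"az":0},{"claw":-1,"x":0,"y":0,"z":1.85,"ax":0,"ay":0,"az":0},{"claw":-1,"x":0,"y":0,"z":1.9,"ax":0,"ay":0,"az":0},{"claw":-1,"x":0,"y":0,"z":1.9,"ax":0,"ay":0,"az":0}]'
python3 -c "
from h import *
go((.5857,.1711,.0577),-.233)"
```

```text
time_s: 11.05
position: [0.5867, 0.1711, 0.0598]
eef_rot: [3.12, -0.366, 0.005]
ft_force: [-8.4, -4.3, 17.5]
gripper_width: 0.503
t 11.05 pos [0.5867 0.1711 0.0598] yaw -0.2336 q7 -0.83 F [-8.4 -4.3 17.5] | shift cm [-0.1   0.02  0.21] turn [ 0.    -0.003 -0.001]
```

Contact came at z≈0.0597 with about 21 N of press, so the part is seated. I relax the press and slide it along tool +x toward the rear stops, about 19 mm away.

```bash
python3 -m handwheel '[{"claw":-1,"x":0,"y":0,"z":0.05,"ax":0,"ay":0,"az":0},{"claw":-1,"x":0,"y":0,"z":0.05,"ax":0,"ay":0,"az":0},{"claw":-1,"x":0.2,"y":0,"z":0.05,"ax":0,"ay":0,"az":0},{"claw":-1,"x":0.45,"y":0,"z":0.05,"ax":0,"ay":0,"az":0},{"claw":-1,"x":0.7,"y":0,"z":0.05,"ax":0,"ay":0,"az":0},{"claw":-1,"x":0.95,"y":0,"z":0.05,"ax":0,"ay":0,"az":0},{"claw":-1,"x":1.2,"y":0,"z":0.05,"ax":0,"ay":0,"az":0},{"claw":-1,"x":1.4,"y":0,"z":0.05,"ax":0,"ay":0,"az":0},{"claw":-1,"x":1.5,"y":0,"z":0.05,"ax":0,"ay":0,"az":0},{"claw":-1,"x":1.5,"y":0,"z":0.05,"ax":0,"ay":0,"az":0}]'
cat > sf.py <<'E'
from h import *
s=sensors.observe(); c,n=np.cos(-.233),np.sin(-.233); X=np.array([c,n]);Y=np.array([-n,c]); d=s["position"][:2]-[.611,.1908]
m=R.from_rotvec(s["eef_rot"]).as_matrix()
print("t",s["time_s"],"seat x,y mm",(d@X*1e3).round(1),(d@Y*1e3).round(1),"z",s["position"][2].round(4),"Fx,Fy,Fz",(s["ft_force"][:2]@X).round(1),(s["ft_force"][:2]@Y).round(1),s["ft_force"][2].round(1),"T",s["ft_torque"].round(2),"yaw",np.arctan2(m[1,0],m[0,0]).round(4),"tilt",m[:2,2].round(4))
E
python3 sf.py
```

```text
time_s: 12.05
position: [0.6003, 0.1693, 0.0598]
eef_rot: [-3.12, 0.364, -0.002]
ft_force: [-8.0, 2.4, 8.9]
gripper_width: 0.5
t 12.05 seat x,y mm -5.4 -23.4 z 0.0598 Fx,Fy,Fz -8.3 0.5 8.9 T [0.47 2.02 0.06] yaw -0.2324 tilt [0.0017 0.0005]
```

```bash
python3 -m handwheel '[{"claw":-1,"x":0.05,"y":0,"z":0,"ax":0,"ay":0,"az":0},{"claw":-1,"x":0.2,"y":0,"z":0,"ax":0,"ay":0,"az":0},{"claw":-1,"x":0.3,"y":0,"z":0,"ax":0,"ay":0,"az":0},{"claw":-1,"x":0.4,"y":0,"z":0,"ax":0,"ay":0,"az":0},{"claw":-1,"x":0.45,"y":0,"z":0,"ax":0,"ay":0,"az":0},{"claw":-1,"x":0.5,"y":0,"z":0,"ax":0,"ay":0,"az":0},{"claw":-1,"x":0.55,"y":0,"z":0,"ax":0,"ay":0,"az":0},{"claw":-1,"x":0.6,"y":0,"z":0,"ax":0,"ay":0,"az":0},{"claw":-1,"x":0.65,"y":0,"z":0,"ax":0,"ay":0,"az":0},{"claw":-1,"x":0.65,"y":0,"z":0,"ax":0,"ay":0,"az":0}]'
python3 sf.py
```

```text
time_s: 13.05
position: [0.6062, 0.1686, 0.0599]
eef_rot: [-3.119, 0.363, -0.001]
ft_force: [-6.0, 1.4, 3.6]
gripper_width: 0.503
t 13.05 seat x,y mm 0.4 -22.7 z 0.0599 Fx,Fy,Fz -6.1 0.0 3.6 T [ 0.2   1.2  -0.02] yaw -0.2318 tilt [0.0008 0.0013]
```

```bash
python3 -m handwheel '[{"claw":-1,"x":0.1,"y":0,"z":0,"ax":0,"ay":0,"az":0},{"claw":-1,"x":0.13,"y":0,"z":0,"ax":0,"ay":0,"az":0},{"claw":-1,"x":0.16,"y":0,"z":0,"ax":0,"ay":0,"az":0},{"claw":-1,"x":0.2,"y":0,"z":0,"ax":0,"ay":0,"az":0},{"claw":-1,"x":0.24,"y":0,"z":0,"ax":0,"ay":0,"az":0},{"claw":-1,"x":0.28,"y":0,"z":0,"ax":0,"ay":0,"az":0},{"claw":-1,"x":0.3,"y":0,"z":0,"ax":0,"ay":0,"az":0},{"claw":-1,"x":0.3,"y":0,"z":0,"ax":0,"ay":0,"az":0},{"claw":-1,"x":0.3,"y":0,"z":0,"ax":0,"ay":0,"az":0},{"claw":-1,"x":0.3,"y":0,"z":0,"ax":0,"ay":0,"az":0}]'
python3 sf.py
```

```text
time_s: 14.05
position: [0.6064, 0.1686, 0.0599]
eef_rot: [-3.121, 0.362, 0.007]
ft_force: [-16.6, -1.9, 13.8]
gripper_width: 0.503
t 14.05 seat x,y mm 0.7 -22.7 z 0.0599 Fx,Fy,Fz -15.7 -5.7 13.8 T [-0.27  3.44 -0.16] yaw -0.2309 tilt [-0.0042  0.0005]
```

Contact with the pair: x stopped at +0.7 mm with 16 N of force, still square. Next I slide along the stops (tool −y) with a light push in x.

```bash
python3 -m handwheel '[{"claw":-1,"x":0.08,"y":0,"z":0,"ax":0,"ay":0,"az":0},{"claw":-1,"x":0.08,"y":-0.2,"z":0,"ax":0,"ay":0,"az":0},{"claw":-1,"x":0.08,"y":-0.45,"z":0,"ax":0,"ay":0,"az":0},{"claw":-1,"x":0.08,"y":-0.7,"z":0,"ax":0,"ay":0,"az":0},{"claw":-1,"x":0.08,"y":-0.95,"z":0,"ax":0,"ay":0,"az":0},{"claw":-1,"x":0.08,"y":-1.2,"z":0,"ax":0,"ay":0,"az":0},{"claw":-1,"x":0.08,"y":-1.45,"z":0,"ax":0,"ay":0,"az":0},{"claw":-1,"x":0.08,"y":-1.65,"z":0,"ax":0,"ay":0,"az":0},{"claw":-1,"x":0.08,"y":-1.8,"z":0,"ax":0,"ay":0,"az":0},{"claw":-1,"x":0.08,"y":-1.8,"z":0,"ax":0,"ay":0,"az":0}]'
python3 sf.py
```

```text
time_s: 15.05
position: [0.6088, 0.1786, 0.0598]
eef_rot: [3.108, -0.367, -0.016]
ft_force: [-23.7, -23.0, 25.6]
gripper_width: 0.499
t 15.05 seat x,y mm 0.7 -12.3 z 0.0598 Fx,Fy,Fz -17.7 -27.9 25.6 T [-4.92  4.51  0.06] yaw -0.2351 tilt [-0.0116 -0.0106]
```

```bash
python3 -m handwheel '[{"claw":-1,"x":0,"y":0.05,"z":-0.1,"ax":0,"ay":0,"az":0},{"claw":-1,"x":0,"y":0.05,"z":-0.1,"ax":0,"ay":0,"az":0},{"claw":-1,"x":0,"y":0,"z":-0.1,"ax":0,"ay":0,"az":0},{"claw":-1,"x":0,"y":0,"z":-0.1,"ax":0,"ay":0,"az":0},{"claw":-1,"x":0,"y":0,"z":-0.1,"ax":0,"ay":0,"az":0},{"claw":-1,"x":0,"y":0,"z":-0.1,"ax":0,"ay":0,"az":0},{"claw":-1,"x":0,"y":0,"z":-0.1,"ax":0,"ay":0,"az":0},{"claw":-1,"x":0,"y":0,"z":-0.1,"ax":0,"ay":0,"az":0},{"claw":-1,"x":0,"y":0,"z":-0.1,"ax":0,"ay":0,"az":0},{"claw":-1,"x":0,"y":0,"z":-0.1,"ax":0,"ay":0,"az":0}]'
python3 sf.py
python3 - <<'E'
from h import *
f=grab("wrist"); save(f,"w6.png"); print(onz(f,(320,128),.035))
E
```

```text
time_s: 16.05
position: [0.6083, 0.1769, 0.0604]
eef_rot: [3.105, -0.368, -0.019]
ft_force: [-7.9, -7.3, 4.9]
gripper_width: 0.505
t 16.05 seat x,y mm 0.6 -14.2 z 0.0604 Fx,Fy,Fz -6.0 -8.9 4.9 T [-1.34  1.49  0.08] yaw -0.2362 tilt [-0.0137 -0.0132]
[0.6213097 0.2405313 0.035    ]
```

View pics/w6.png

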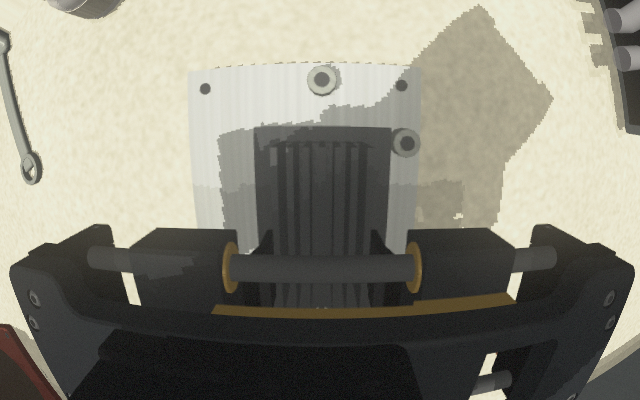

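Clear gap: the heat sink's end is at row 128, the end stop's foot at about row 95, and rear stop b touches its right edge. It stuck from friction, because the tool tilted and pressed down. I set the tool upright, unload it, and then drag with little normal force.

Run:
```python
from h import *
go((.6083,.1769,.0604),-.233)
```

```text
t 16.1 pos [0.6082 0.1768 0.0603] yaw -0.2362 q7 -0.83 F [-7.6 -7.   5.7] | shift cm [ 0.   -0.01 -0.01] turn [ 0.016  0.01  -0.003]
```

```bash
python3 -m handwheel '[{"claw":-1,"x":0,"y":0,"z":-0.07,"ax":0.008,"ay":0.005,"az":-0.003},{"claw":-1,"x":0,"y":0,"z":-0.07,"ax":0.016,"ay":0.01,"az":-0.003},{"claw":-1,"x":0,"y":0,"z":-0.07,"ax":0.016,"ay":0.01,"az":-0.003},{"claw":-1,"x":0,"y":-0.1,"z":-0.07,"ax":0.016,"ay":0.01,"az":-0.003},{"claw":-1,"x":0,"y":-0.2,"z":-0.07,"ax":0.016,"ay":0.01,"az":-0.003},{"claw":-1,"x":0,"y":-0.3,"z":-0.07,"ax":0.016,"ay":0.01,"az":-0.003},{"claw":-1,"x":0,"y":-0.4,"z":-0.07,"ax":0.016,"ay":0.01,"az":-0.003},{"claw":-1,"x":0,"y":-0.5,"z":-0.07,"ax":0.016,"ay":0.01,"az":-0.003},{"claw":-1,"x":0,"y":-0.6,"z":-0.07,"ax":0.016,"ay":0.01,"az":-0.003},{"claw":-1,"x":0,"y":-0.6,"z":-0.07,"ax":0.016,"ay":0.01,"az":-0.003}]'
python3 sf.py
```

```text
time_s: 17.1
position: [0.6096, 0.1829, 0.0609]
eef_rot: [-3.12, 0.365, 0.001]
ft_force: [-2.3, 0.9, -5.0]
gripper_width: 0.503
t 17.1 seat x,y mm 0.5 -8.0 z 0.0609 Fx,Fy,Fz -2.5 0.4 -5.0 T [-0.06  0.6   0.09] yaw -0.2328 tilt [-0.0004  0.0001]
```

```bash
python3 -m handwheel '[{"claw":-1,"x":0.03,"y":0,"z":0.1,"ax":0,"ay":0,"az":0},{"claw":-1,"x":0.03,"y":-0.1,"z":0.1,"ax":0,"ay":0,"az":0},{"claw":-1,"x":0.03,"y":-0.2,"z":0.1,"ax":0,"ay":0,"az":0},{"claw":-1,"x":0.03,"y":-0.3,"z":0.1,"ax":0,"ay":0,"az":0},{"claw":-1,"x":0.03,"y":-0.4,"z":0.1,"ax":0,"ay":0,"az":0},{"claw":-1,"x":0.03,"y":-0.5,"z":0.1,"ax":0,"ay":0,"az":0},{"claw":-1,"x":0.03,"y":-0.6,"z":0.1,"ax":0,"ay":0,"az":0},{"claw":-1,"x":0.03,"y":-0.7,"z":0.1,"ax":0,"ay":0,"az":0},{"claw":-1,"x":0.03,"y":-0.8,"z":0.1,"ax":0,"ay":0,"az":0},{"claw":-1,"x":0.03,"y":-0.8,"z":0.1,"ax":0,"ay":0,"az":0}]'
python3 sf.py
python3 - <<'E'
from h import *
f=grab("wrist"); save(f,"w7.png")
cv2.imwrite("pics/c7.png",cv2.resize(cv2.imread("pics/w7.png")[40:220,200:460],(780,540),interpolation=2))
E
```

```text
time_s: 18.1
position: [0.6112, 0.1893, 0.0599]
eef_rot: [3.118, -0.366, -0.003]
ft_force: [-6.1, -4.7, 0.7]
gripper_width: 0.501
t 18.1 seat x,y mm 0.6 -1.4 z 0.0599 Fx,Fy,Fz -4.8 -6.0 0.7 T [-1.19  1.68  0.1 ] yaw -0.2335 tilt [-0.0018 -0.002 ]
```

View pics/c7.png

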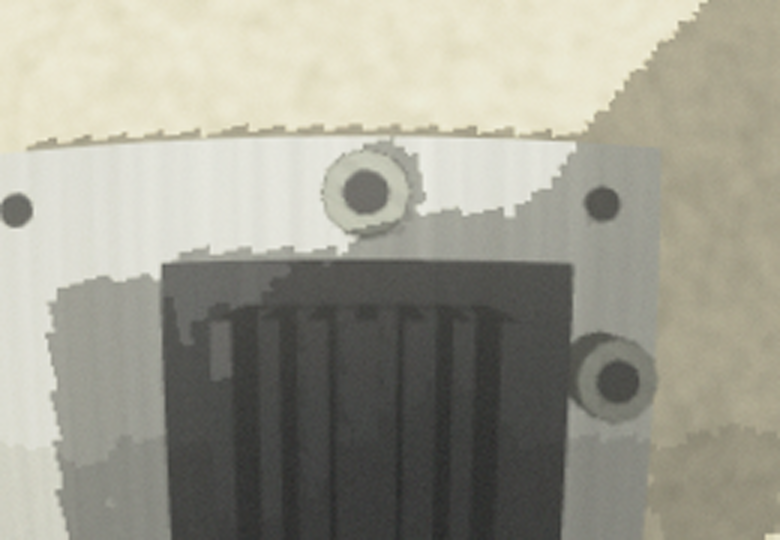

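About 8 px, or 4–5 mm, remains to the end stop's foot (crop rows 263 and 238). The right edge touches rear stop b. I continue.

```bash
python3 -m handwheel '[{"claw":-1,"x":0.05,"y":-0.1,"z":0,"ax":0.002,"ay":0,"az":0},{"claw":-1,"x":0.05,"y":-0.15,"z":0,"ax":0.002,"ay":0,"az":0},{"claw":-1,"x":0.05,"y":-0.2,"z":0,"ax":0.002,"ay":0,"az":0},{"claw":-1,"x":0.05,"y":-0.25,"z":0,"ax":0.002,"ay":0,"az":0},{"claw":-1,"x":0.05,"y":-0.3,"z":0,"ax":0.002,"ay":0,"az":0},{"claw":-1,"x":0.05,"y":-0.35,"z":0,"ax":0.002,"ay":0,"az":0},{"claw":-1,"x":0.05,"y":-0.4,"z":0,"ax":0.002,"ay":0,"az":0},{"claw":-1,"x":0.05,"y":-0.45,"z":0,"ax":0.002,"ay":0,"az":0},{"claw":-1,"x":0.05,"y":-0.5,"z":0,"ax":0.002,"ay":0,"az":0},{"claw":-1,"x":0.05,"y":-0.5,"z":0,"ax":0.002,"ay":0,"az":0}]'
python3 sf.py
```

```text
time_s: 19.15
position: [0.6117, 0.1911, 0.0598]
eef_rot: [3.115, -0.368, -0.006]
ft_force: [-11.7, -10.2, 5.5]
gripper_width: 0.5
t 19.15 seat x,y mm 0.6 0.5 z 0.0598 Fx,Fy,Fz -9.1 -12.6 5.5 T [-2.18  2.54  0.06] yaw -0.2352 tilt [-0.0046 -0.0045]
```

```bash
python3 -m handwheel '[{"claw":-1,"x":-0.05,"y":0,"z":-0.06,"ax":0.005,"ay":0.003,"az":-0.002},{"claw":-1,"x":-0.05,"y":0,"z":-0.06,"ax":0.005,"ay":0.003,"az":-0.002},{"claw":-1,"x":-0.03,"y":-0.05,"z":-0.06,"ax":0.005,"ay":0.003,"az":-0.002},{"claw":-1,"x":-0.03,"y":-0.1,"z":-0.06,"ax":0.005,"ay":0.003,"az":-0.002},{"claw":-1,"x":-0.03,"y":-0.15,"z":-0.06,"ax":0.005,"ay":0.003,"az":-0.002},{"claw":-1,"x":-0.03,"y":-0.2,"z":-0.06,"ax":0.005,"ay":0.003,"az":-0.002},{"claw":-1,"x":-0.03,"y":-0.25,"z":-0.06,"ax":0.005,"ay":0.003,"az":-0.002},{"claw":-1,"x":-0.03,"y":-0.3,"z":-0.06,"ax":0.005,"ay":0.003,"az":-0.002},{"claw":-1,"x":-0.03,"y":-0.3,"z":-0.06,"ax":0.005,"ay":0.003,"az":-0.002},{"claw":-1,"x":-0.03,"y":-0.3,"z":-0.06,"ax":0.005,"ay":0.003,"az":-0.002}]'
python3 sf.py
python3 - <<'E'
from h import *
f=grab("wrist"); save(f,"w8.png")
cv2.imwrite("pics/c8.png",cv2.resize(cv2.imread("pics/w8.png")[40:220,200:460],(780,540),interpolation=2))
E
```

```text
time_s: 20.15
position: [0.612, 0.1932, 0.0603]
eef_rot: [3.118, -0.366, -0.001]
ft_force: [-4.4, -4.2, -2.0]
gripper_width: 0.5
t 20.15 seat x,y mm 0.4 2.6 z 0.0603 Fx,Fy,Fz -3.3 -5.1 -2.0 T [-0.94  0.77  0.11] yaw -0.2336 tilt [-0.0011 -0.0017]
```

```bash
python3 -m handwheel '[{"claw":-1,"x":0,"y":-0.1,"z":0,"ax":0.001,"ay":0,"az":0},{"claw":-1,"x":0,"y":-0.15,"z":0,"ax":0.001,"ay":0,"az":0},{"claw":-1,"x":0,"y":-0.2,"z":0,"ax":0.001,"ay":0,"az":0},{"claw":-1,"x":0,"y":-0.25,"z":0,"ax":0.001,"ay":0,"az":0},{"claw":-1,"x":0,"y":-0.3,"z":0,"ax":0.001,"ay":0,"az":0},{"claw":-1,"x":0,"y":-0.35,"z":0,"ax":0.001,"ay":0,"az":0},{"claw":-1,"x":0,"y":-0.35,"z":0,"ax":0.001,"ay":0,"az":0},{"claw":-1,"x":0,"y":-0.35,"z":0,"ax":0.001,"ay":0,"az":0},{"claw":-1,"x":0,"y":-0.35,"z":0,"ax":0.001,"ay":0,"az":0},{"claw":-1,"x":0,"y":-0.35,"z":0,"ax":0.001,"ay":0,"az":0}]'
python3 sf.py
python3 - <<'E'
from h import *
f=grab("wrist"); save(f,"w8.png")
cv2.imwrite("pics/c8.png",cv2.resize(cv2.imread("pics/w8.png")[40:220,200:460],(780,540),interpolation=2))
E
```

```text
time_s: 21.2
position: [0.6121, 0.1934, 0.0603]
eef_rot: [3.114, -0.368, -0.004]
ft_force: [-8.9, -11.7, 4.6]
gripper_width: 0.502
t 21.2 seat x,y mm 0.5 2.8 z 0.0603 Fx,Fy,Fz -5.9 -13.4 4.6 T [-2.32  1.93  0.28] yaw -0.2354 tilt [-0.0033 -0.0054]
```

View pics/c8.png

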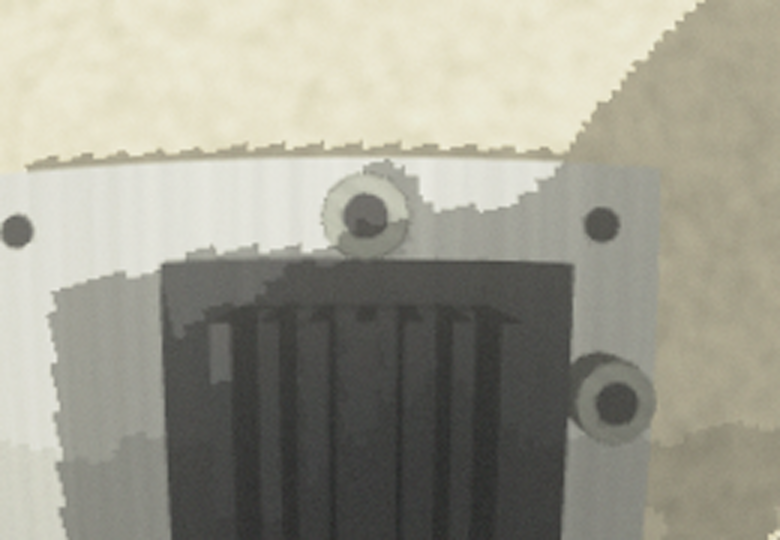

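The heat sink touches the end stop (crop rows 261 and 258) and rear stop b. Pushing further only raised the force, to Fy −13 N. I straighten the tool, press lightly, open and lift.

```bash
python3 -m handwheel '[{"claw":-1,"x":0.05,"y":-0.08,"z":0.03,"ax":0.006,"ay":0.003,"az":-0.002},{"claw":-1,"x":0.05,"y":-0.08,"z":0.06,"ax":0.006,"ay":0.003,"az":-0.002},{"claw":-1,"x":0.05,"y":-0.08,"z":0.06,"ax":0.006,"ay":0.003,"az":-0.002},{"claw":-1,"x":0.05,"y":-0.08,"z":0.06,"ax":0.006,"ay":0.003,"az":-0.002},{"claw":0.2,"x":0.03,"y":-0.05,"z":0.03,"ax":0.006,"ay":0.003,"az":-0.002},{"claw":0.5,"x":0,"y":0,"z":0,"ax":0.006,"ay":0.003,"az":-0.002},{"claw":0.7,"x":0,"y":0,"z":0,"ax":0.006,"ay":0.003,"az":-0.002},{"claw":0.7,"x":0,"y":0,"z":0,"ax":0.006,"ay":0.003,"az":-0.002},{"claw":0.7,"x":0,"y":0,"z":0,"ax":0.006,"ay":0.003,"az":-0.002},{"claw":0.7,"x":0,"y":0,"z":-0.5,"ax":0.006,"ay":0.003,"az":-0.002}]'
python3 sf.py
```

```text
time_s: 22.25
position: [0.6118, 0.1933, 0.0648]
eef_rot: [3.12, -0.366, 0.0]
ft_force: [0.1, -0.4, -0.6]
gripper_width: 0.84
t 22.25 seat x,y mm 0.2 2.6 z 0.0648 Fx,Fy,Fz 0.2 -0.4 -0.6 T [ 0.   -0.03 -0.06] yaw -0.2333 tilt [-0.     -0.0004]
```

```bash
python3 -m handwheel '[{"claw":0.7,"x":0,"y":0,"z":-3,"ax":0,"ay":0,"az":0},{"claw":0.7,"x":0,"y":0,"z":-7,"ax":0,"ay":0,"az":0},{"claw":0.7,"x":0,"y":1,"z":-11,"ax":0,"ay":0,"az":0},{"claw":0.7,"x":0,"y":3.5,"z":-15,"ax":0,"ay":0,"az":0},{"claw":0.7,"x":0,"y":7,"z":-18,"ax":0,"ay":0,"az":0},{"claw":0.7,"x":0,"y":10.5,"z":-20,"ax":0,"ay":0,"az":0},{"claw":0.7,"x":0,"y":13.5,"z":-20.5,"ax":0,"ay":0,"az":0},{"claw":0.7,"x":0,"y":16,"z":-20.5,"ax":0,"ay":0,"az":0},{"claw":0.7,"x":0,"y":16,"z":-20.5,"ax":0,"ay":0,"az":0},{"claw":0.7,"x":0,"y":16,"z":-20.5,"ax":0,"ay":0,"az":0}]'
python3 sf.py
python3 - <<'E'
from h import *
f=grab("wrist"); save(f,"w9.png")
cv2.imwrite("pics/c9.png",cv2.resize(cv2.imread("pics/w9.png")[0:200,200:460],(780,600),interpolation=2))
for t,z in(("heatsink_hole",.035),("heatsink_grip",.059),("rear_stop_a",.025),("end_stop",.025)):
    for p,s in mark("wrist",f,t,2): print(t,p.round(1),s,onz(f,p,z).round(4))
E
```

```text
time_s: 23.25
position: [0.5748, 0.0376, 0.2703]
eef_rot: [3.12, -0.367, 0.001]
ft_force: [-1.6, 0.6, -0.6]
gripper_width: 0.847
t 23.25 seat x,y mm 0.2 -157.4 z 0.2703 Fx,Fy,Fz -1.6 0.2 -0.6 T [ 0.04 -0.08 -0.04] yaw -0.2343 tilt [ 0.0006 -0.0004]
heatsink_hole [318.6  92.5] 0.95 [0.5951 0.1417 0.035 ]
heatsink_grip [320.8  51.1] 0.59 [0.6085 0.1864 0.059 ]
rear_stop_a [357.2  90.3] 0.74 [0.6428 0.1348 0.025 ]
rear_stop_a [359.5  22.1] 0.72 [0.6674 0.2227 0.025 ]
end_stop [225.8 234.1] 0.36 [ 0.4262 -0.0086  0.025 ]
```

View pics/c9.png

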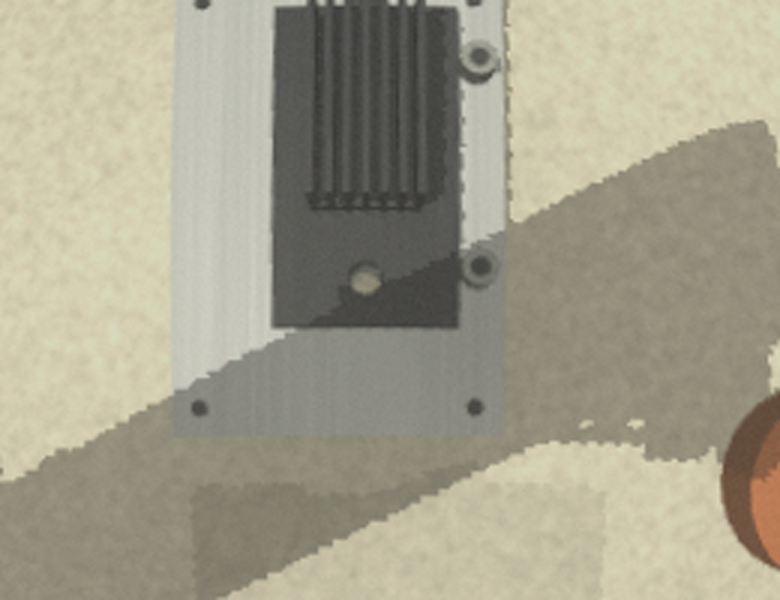

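The heat sink sits square against both rear stops at crop (478,58) and (480,268). Its hole is at crop (366,280), which is full pixel (322,93). I go above the round pin.

Run:
```python
from h import *
f=grab("wrist"); print("hole",onz(f,(322,93.2),.035))
go((.590,-.166,.22),-.233)
```

```text
hole [0.59839798 0.14145964 0.035     ]
t 23.55 pos [0.5748 0.0388 0.2698] yaw -0.2317 q7 -0.48 F [-1.1 -0.5 -0.7] | shift cm [ 6.18 19.59  4.98] turn [0.    0.    0.001]
```

```bash
python3 -m handwheel '[{"claw":0.7,"x":0.8,"y":2.5,"z":0,"ax":0,"ay":0,"az":0},{"claw":0.7,"x":1.9,"y":6,"z":0.5,"ax":0,"ay":0,"az":0},{"claw":0.7,"x":3,"y":9.5,"z":2,"ax":0,"ay":0,"az":0},{"claw":0.7,"x":4.1,"y":13,"z":3,"ax":0,"ay":0,"az":0},{"claw":0.7,"x":5.2,"y":16.5,"z":4,"ax":0,"ay":0,"az":0},{"claw":0.7,"x":6.2,"y":19,"z":5,"ax":0,"ay":0,"az":0},{"claw":0.3,"x":6.2,"y":19.6,"z":5,"ax":0,"ay":0,"az":0},{"claw":0.15,"x":6.2,"y":19.6,"z":5,"ax":0,"ay":0,"az":0},{"claw":0.15,"x":6.2,"y":19.6,"z":5,"ax":0,"ay":0,"az":0},{"claw":0.15,"x":6.2,"y":19.6,"z":5,"ax":0,"ay":0,"az":0}]'
python3 - <<'E'
from h import *
f=grab("wrist"); save(f,"w10.png"); go((.59,-.166,.066),-.233)
for t,z in(("pin_head",.064),("pin_shoulder",.04),("spare_pin",.01),("rest",0)):
    for p,s in mark("wrist",f,t,2): print(t,p.round(1),s,onz(f,p,z).round(4))
cv2.imwrite("pics/c10.png",cv2.resize(cv2.imread("pics/w10.png")[60:260,200:460],(780,600),interpolation=2))
E
```

```text
time_s: 24.55
position: [0.5906, -0.1642, 0.2204]
eef_rot: [-3.121, 0.359, -0.001]
ft_force: [-0.1, -0.9, 0.4]
gripper_width: 0.611
t 24.6 pos [ 0.5906 -0.1644  0.2204] yaw -0.2293 q7 -0.14 F [-0.9 -0.5 -0.9] | shift cm [-0.03  0.17 15.44] turn [-0.    -0.001  0.004]
pin_head [320.5 191.6] 0.86 [ 0.5888 -0.1632  0.064 ]
pin_shoulder [320.8 186.4] 0.72 [ 0.5891 -0.1629  0.04  ]
spare_pin [263.1 186.9] 0.79 [ 0.521  -0.1538  0.01  ]
rest [293.5 181.9] 0.83 [ 0.5565 -0.158   0.    ]
```

View pics/c10.png

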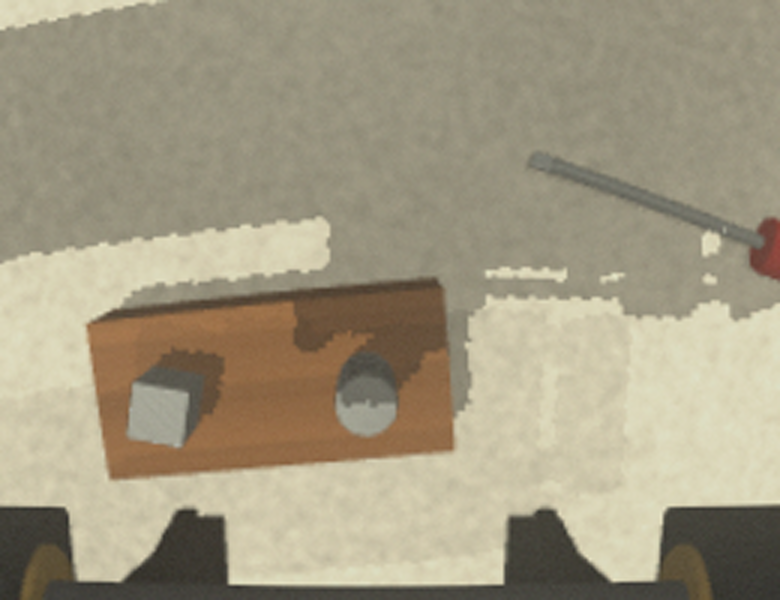

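Run:
```python
from h import *
f=grab("wrist"); print(onz(f,(322,194.7),.084)); go((.590,-.1635,.066),-.233)
```

```text
[ 0.59014136 -0.16350596  0.084     ]
t 24.85 pos [ 0.5902 -0.1658  0.2199] yaw -0.2311 q7 -0.14 F [-0.7 -0.3  0.3] | shift cm [-0.07 -0.22 15.39] turn [0.    0.    0.002]
```

```bash
python3 -m handwheel '[{"claw":0.15,"x":-0.05,"y":-0.2,"z":3,"ax":0,"ay":0,"az":0},{"claw":0.15,"x":-0.05,"y":-0.2,"z":6.5,"ax":0,"ay":0,"az":0},{"claw":0.15,"x":-0.05,"y":-0.2,"z":9.5,"ax":0,"ay":0,"az":0},{"claw":0.15,"x":-0.05,"y":-0.2,"z":12,"ax":0,"ay":0,"az":0},{"claw":0.15,"x":-0.05,"y":-0.2,"z":14,"ax":0,"ay":0,"az":0},{"claw":0.15,"x":-0.05,"y":-0.2,"z":15.4,"ax":0,"ay":0,"az":0},{"claw":0.15,"x":-0.05,"y":-0.2,"z":15.4,"ax":0,"ay":0,"az":0},{"claw":0.15,"x":-0.05,"y":-0.2,"z":15.4,"ax":0,"ay":0,"az":0},{"claw":-0.5,"x":-0.05,"y":-0.2,"z":15.4,"ax":0,"ay":0,"az":0},{"claw":-1,"x":-0.05,"y":-0.2,"z":15.4,"ax":0,"ay":0,"az":0}]' 25
python3 -m handwheel '[{"claw":-1,"x":0,"y":0,"z":0,"ax":0,"ay":0,"az":0},{"claw":-1,"x":0,"y":0,"z":0,"ax":0,"ay":0,"az":0},{"claw":-1,"x":0,"y":0,"z":0,"ax":0,"ay":0,"az":0},{"claw":-1,"x":0,"y":0,"z":0,"ax":0,"ay":0,"az":0},{"claw":-1,"x":0,"y":0,"z":0,"ax":0,"ay":0,"az":0},{"claw":-1,"x":0,"y":0,"z":0,"ax":0,"ay":0,"az":0},{"claw":-1,"x":0,"y":0,"z":0,"ax":0,"ay":0,"az":0},{"claw":-1,"x":0,"y":0,"z":-0.5,"ax":0,"ay":0,"az":0},{"claw":-1,"x":0,"y":0,"z":-2,"ax":0,"ay":0,"az":0},{"claw":-1,"x":0,"y":0,"z":-4,"ax":0,"ay":0,"az":0}]'
python3 sf.py
```

```text
time_s: 25.85
position: [0.5909, -0.1639, 0.0672]
eef_rot: [3.12, -0.362, 0.003]
ft_force: [-0.4, -0.5, -0.4]
gripper_width: 0.47
time_s: 26.85
position: [0.5901, -0.1637, 0.1073]
eef_rot: [3.121, -0.362, -0.0]
ft_force: [1.5, 0.1, -2.4]
gripper_width: 0.222
t 26.85 seat x,y mm 61.5 -349.7 z 0.1073 Fx,Fy,Fz 1.4 0.4 -2.4 T [-0.06 -0.11 -0.04] yaw -0.2311 tilt [-0.0002 -0.    ]
```

Run:
```python
from h import *
go((.599,.1418,.125),-.233)
```

```text
t 26.85 pos [ 0.5901 -0.1637  0.1073] yaw -0.2311 q7 -0.18 F [ 1.5  0.1 -2.4] | shift cm [ -6.13 -29.94  -1.77] turn [0.    0.    0.002]
```

```bash
python3 -m handwheel '[{"claw":-1,"x":0,"y":0,"z":-3,"ax":0,"ay":0,"az":0},{"claw":-1,"x":-0.4,"y":-2,"z":-5.5,"ax":0,"ay":0,"az":0},{"claw":-1,"x":-1.2,"y":-6,"z":-6,"ax":0,"ay":0,"az":0},{"claw":-1,"x":-2.1,"y":-10.5,"z":-6,"ax":0,"ay":0,"az":0},{"claw":-1,"x":-3.1,"y":-15,"z":-6,"ax":0,"ay":0,"az":0},{"claw":-1,"x":-4,"y":-19.5,"z":-6,"ax":0,"ay":0,"az":0},{"claw":-1,"x":-4.9,"y":-24,"z":-6,"ax":0,"ay":0,"az":0},{"claw":-1,"x":-5.6,"y":-27.5,"z":-4,"ax":0,"ay":0,"az":0},{"claw":-1,"x":-6.1,"y":-29.5,"z":-2,"ax":0,"ay":0,"az":0},{"claw":-1,"x":-6.1,"y":-29.9,"z":-1.8,"ax":0,"ay":0,"az":0}]'
python3 -m handwheel '[{"claw":-1,"x":0,"y":0,"z":0,"ax":0,"ay":0,"az":0},{"claw":-1,"x":0,"y":0,"z":0,"ax":0,"ay":0,"az":0},{"claw":-1,"x":0,"y":0,"z":0,"ax":0,"ay":0,"az":0},{"claw":-1,"x":0,"y":0,"z":0,"ax":0,"ay":0,"az":0},{"claw":-1,"x":0,"y":0,"z":0,"ax":0,"ay":0,"az":0},{"claw":-1,"x":0,"y":0,"z":0,"ax":0,"ay":0,"az":0},{"claw":-1,"x":0,"y":0,"z":0,"ax":0,"ay":0,"az":0},{"claw":-1,"x":0,"y":0,"z":0,"ax":0,"ay":0,"az":0},{"claw":-1,"x":0,"y":0,"z":0,"ax":0,"ay":0,"az":0},{"claw":-1,"x":0,"y":0,"z":0,"ax":0,"ay":0,"az":0}]'
python3 - <<'E'
from h import *
go((.599,.1418,.068),-.233)
f=grab("wrist"); save(f,"w11.png"); g=grab("side"); save(g,"s11.png")
for t,z in(("taper_pin",.066),("heatsink_hole",.035),("fixture_hole",.035)):
    for n,q in(("wrist",f),("side",g)):
        for p,s in mark(n,q,t,2): print(n,t,p.round(1),s,onz(q,p,z).round(4))
K=np.array(g["mtx"])
for w in((.599,.1418,.035),(.599,.1418,.0665)): print(cv2.projectPoints(np.array([w]),np.array(g["rvec"],float),np.array(g["tvec"],float),K,None)[0].ravel())
a=cv2.resize(cv2.imread("pics/w11.png")[100:300,220:420],(400,400),interpolation=2);b=cv2.resize(cv2.imread("pics/s11.png")[170:270,240:340],(400,400),interpolation=2)
cv2.imwrite("pics/c11.png",np.hstack([a,b]))
E
```

```text
time_s: 27.85
position: [0.597, 0.1449, 0.1238]
eef_rot: [-3.121, 0.354, 0.006]
ft_force: [0.2, -0.2, -0.7]
gripper_width: 0.217
time_s: 28.85
position: [0.597, 0.1449, 0.1237]
eef_rot: [-3.121, 0.354, 0.006]
ft_force: [0.6, 0.4, -2.2]
gripper_width: 0.224
t 28.85 pos [0.597  0.1449 0.1237] yaw -0.2259 q7 -0.72 F [ 0.6  0.4 -2.2] | shift cm [0.29 0.26 5.57] turn [0.    0.004 0.007]
wrist taper_pin [321.9 224. ] 0.72 [0.5959 0.1448 0.066 ]
wrist taper_pin [325.6 212.9] 0.19 [0.6002 0.152  0.066 ]
side taper_pin [286.  213.7] 0.6 [0.6067 0.1438 0.066 ]
wrist heatsink_hole [327.7 212.7] 0.61 [0.6    0.1428 0.035 ]
side heatsink_hole [285.9 222.3] 0.95 [0.6109 0.1409 0.035 ]
wrist fixture_hole [326.5 208. ] 0.7 [0.6    0.1467 0.035 ]
side fixture_hole [292.5 225.9] 0.82 [0.59   0.1438 0.035 ]
side fixture_hole [288.3 223.7] 0.38 [0.603  0.1423 0.035 ]
[289.80386859 224.16072367]
[289.16576357 214.14302611]
```

View pics/c11.png

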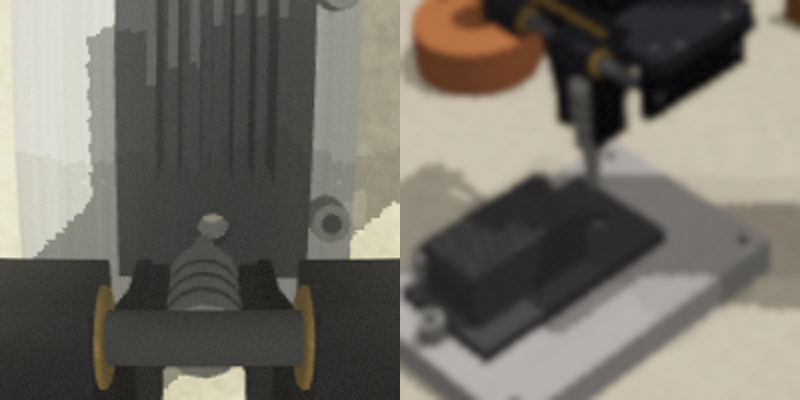

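The hole is at wrist pixel (326.5,213) and the pin tip at (322,221). I correct by about +3.5 mm in x and +2 mm in y, then lower.

```bash
python3 -m handwheel '[{"claw":-1,"x":0.35,"y":0.2,"z":0,"ax":0,"ay":0.004,"az":0.007},{"claw":-1,"x":0.35,"y":0.2,"z":0.8,"ax":0,"ay":0.004,"az":0.007},{"claw":-1,"x":0.35,"y":0.2,"z":1.6,"ax":0,"ay":0.004,"az":0.007},{"claw":-1,"x":0.35,"y":0.2,"z":2.2,"ax":0,"ay":0.004,"az":0.007},{"claw":-1,"x":0.35,"y":0.2,"z":2.7,"ax":0,"ay":0.004,"az":0.007},{"claw":-1,"x":0.35,"y":0.2,"z":3.2,"ax":0,"ay":0.004,"az":0.007},{"claw":-1,"x":0.35,"y":0.2,"z":3.6,"ax":0,"ay":0.004,"az":0.007},{"claw":-1,"x":0.35,"y":0.2,"z":4,"ax":0,"ay":0.004,"az":0.007},{"claw":-1,"x":0.35,"y":0.2,"z":4.3,"ax":0,"ay":0.004,"az":0.007},{"claw":-1,"x":0.35,"y":0.2,"z":4.3,"ax":0,"ay":0.004,"az":0.007}]'
python3 sf.py
```

```text
time_s: 30.25
position: [0.5997, 0.1419, 0.0803]
eef_rot: [3.12, -0.366, -0.001]
ft_force: [0.4, -0.7, -1.9]
gripper_width: 0.223
t 30.25 seat x,y mm 0.3 -50.2 z 0.0803 Fx,Fy,Fz 0.6 -0.6 -1.9 T [-0.18 -0.04 -0.  ] yaw -0.2333 tilt [-0.0004 -0.0004]
```

Tip is 13 mm into the hole with no contact force, so I continue to home (about 1.9 cm more).

```bash
python3 -m handwheel '[{"claw":-1,"x":0,"y":0,"z":0.3,"ax":0,"ay":0,"az":0},{"claw":-1,"x":0,"y":0,"z":0.6,"ax":0,"ay":0,"az":0},{"claw":-1,"x":0,"y":0,"z":0.9,"ax":0,"ay":0,"az":0},{"claw":-1,"x":0,"y":0,"z":1.1,"ax":0,"ay":0,"az":0},{"claw":-1,"x":0,"y":0,"z":1.3,"ax":0,"ay":0,"az":0},{"claw":-1,"x":0,"y":0,"z":1.5,"ax":0,"ay":0,"az":0},{"claw":-1,"x":0,"y":0,"z":1.65,"ax":0,"ay":0,"az":0},{"claw":-1,"x":0,"y":0,"z":1.8,"ax":0,"ay":0,"az":0},{"claw":-1,"x":0,"y":0,"z":1.9,"ax":0,"ay":0,"az":0},{"claw":-1,"x":0,"y":0,"z":1.9,"ax":0,"ay":0,"az":0}]'
python3 sf.py
```

```text
time_s: 31.25
position: [0.5998, 0.141, 0.0625]
eef_rot: [3.118, -0.366, -0.0]
ft_force: [-7.1, -7.1, 14.0]
gripper_width: 0.219
t 31.25 seat x,y mm 0.5 -51.0 z 0.0625 Fx,Fy,Fz -5.3 -8.5 14.0 T [-1.72  1.49  0.  ] yaw -0.2339 tilt [-0.0003 -0.0019]
```

```bash
python3 -m handwheel '[{"claw":-1,"x":0,"y":0.03,"z":0,"ax":0,"ay":0,"az":0},{"claw":-1,"x":0,"y":0.03,"z":0.05,"ax":0,"ay":0,"az":0},{"claw":-1,"x":0,"y":0.03,"z":0.1,"ax":0,"ay":0,"az":0},{"claw":-1,"x":0,"y":0.03,"z":0.15,"ax":0,"ay":0,"az":0},{"claw":-1,"x":0,"y":0.03,"z":0.2,"ax":0,"ay":0,"az":0},{"claw":-1,"x":0,"y":0.03,"z":0.25,"ax":0,"ay":0,"az":0},{"claw":-1,"x":0,"y":0.03,"z":0.25,"ax":0,"ay":0,"az":0},{"claw":-1,"x":0,"y":0.03,"z":0.25,"ax":0,"ay":0,"az":0},{"claw":-1,"x":0,"y":0.03,"z":0.25,"ax":0,"ay":0,"az":0},{"claw":-1,"x":0,"y":0.03,"z":0.25,"ax":0,"ay":0,"az":0}]'
python3 sf.py
```

```text
time_s: 32.25
position: [0.5998, 0.1409, 0.0623]
eef_rot: [3.117, -0.366, 0.001]
ft_force: [-11.5, -6.1, 25.7]
gripper_width: 0.218
t 32.25 seat x,y mm 0.6 -51.2 z 0.0623 Fx,Fy,Fz -9.8 -8.6 25.7 T [-1.51  2.6   0.03] yaw -0.2339 tilt [ 0.0004 -0.0028]
```

At z=0.0623, where home was expected, the force rises to 26 N with no further travel, so the shoulder is down. I relax, open and retreat.

```bash
python3 -m handwheel '[{"claw":-1,"x":0,"y":0,"z":0,"ax":0,"ay":0,"az":0},{"claw":-1,"x":0,"y":0,"z":0,"ax":0,"ay":0,"az":0},{"claw":-0.3,"x":0,"y":0,"z":0,"ax":0,"ay":0,"az":0},{"claw":0,"x":0,"y":0,"z":0,"ax":0,"ay":0,"az":0},{"claw":0,"x":0,"y":0,"z":0,"ax":0,"ay":0,"az":0},{"claw":0,"x":0,"y":0,"z":0,"ax":0,"ay":0,"az":0},{"claw":0,"x":0,"y":0,"z":-1,"ax":0,"ay":0,"az":0},{"claw":0,"x":0,"y":0,"z":-3,"ax":0,"ay":0,"az":0},{"claw":0,"x":0,"y":0,"z":-7,"ax":0,"ay":0,"az":0},{"claw":0,"x":0,"y":0,"z":-11,"ax":0,"ay":0,"az":0}]'
python3 -m handwheel '[{"claw":0,"x":0,"y":2,"z":-3,"ax":0,"ay":0,"az":0},{"claw":0,"x":0,"y":5,"z":-6,"ax":0,"ay":0,"az":0},{"claw":0,"x":0,"y":8,"z":-8,"ax":0,"ay":0,"az":0},{"claw":0,"x":0,"y":11,"z":-8,"ax":0,"ay":0,"az":0},{"claw":0,"x":0,"y":11,"z":-8,"ax":0,"ay":0,"az":0},{"claw":0,"x":0,"y":11,"z":-8,"ax":0,"ay":0,"az":0},{"claw":0,"x":0,"y":11,"z":-8,"ax":0,"ay":0,"az":0},{"claw":0,"x":0,"y":11,"z":-8,"ax":0,"ay":0,"az":0},{"claw":0,"x":0,"y":11,"z":-8,"ax":0,"ay":0,"az":0},{"claw":0,"x":0,"y":11,"z":-8,"ax":0,"ay":0,"az":0}]'
python3 - <<'E'
from h import *
f=grab("wrist"); save(f,"w12.png"); g=grab("side"); save(g,"s12.png")
for t,z in(("pin_shoulder",.035),("pin_head",.059),("heatsink_grip",.059),("rear_stop_a",.025)):
    for n,q in(("wrist",f),("side",g)):
        for p,s in mark(n,q,t,2): print(n,t,p.round(1),s,onz(q,p,z).round(4))
a=cv2.resize(cv2.imread("pics/w12.png")[0:200,240:440],(400,400),interpolation=2);b=cv2.resize(cv2.imread("pics/s12.png")[170:290,220:340],(400,400),interpolation=2)
cv2.imwrite("pics/c12.png",np.hstack([a,b]))
E
```

```text
time_s: 33.25
position: [0.5993, 0.1413, 0.1738]
eef_rot: [3.118, -0.366, -0.0]
ft_force: [1.4, 0.0, -0.6]
gripper_width: 0.497
time_s: 34.25
position: [0.5739, 0.0351, 0.2539]
eef_rot: [3.118, -0.364, -0.001]
ft_force: [-0.1, 0.3, -1.3]
gripper_width: 0.498
wrist pin_shoulder [321.   84.1] 0.75 [0.5984 0.1463 0.035 ]
wrist pin_shoulder [322.7  90.7] 0.7 [0.5985 0.1382 0.035 ]
side pin_shoulder [288.8 224.5] 0.65 [0.6003 0.1441 0.035 ]
wrist pin_head [319.7  87.1] 0.61 [0.5956 0.1405 0.059 ]
side pin_head [297.6 159.8] 0.74 [ 0.7137 -0.0735  0.059 ]
side pin_head [289.4 217.5] 0.72 [0.597  0.1445 0.059 ]
wrist heatsink_grip [321.3  43.5] 0.93 [0.6087 0.1884 0.059 ]
side heatsink_grip [272.9 224.2] 0.93 [0.617  0.1838 0.059 ]
wrist rear_stop_a [363.1  17.4] 0.67 [0.6683 0.2203 0.025 ]
wrist rear_stop_a [362.   88.7] 0.62 [0.6452 0.1315 0.025 ]
side rear_stop_a [246.7 239. ] 0.73 [0.6643 0.2273 0.025 ]
side rear_stop_a [277.9 215.5] 0.67 [0.6494 0.1202 0.025 ]
```

The viewer's limit is reached, so I do the last check numerically, locating the heat sink's edges along lines in the fixture frame.

Run:
```python
from h import *
f=grab("wrist"); g=cv2.cvtColor(np.asarray(f["color"]),cv2.COLOR_RGB2GRAY).astype(float)
K=np.array(f["mtx"]);Rm=cv2.Rodrigues(np.array(f["rvec"],float))[0];t=np.array(f["tvec"],float).ravel()
c,n=np.cos(-.233),np.sin(-.233)
def val(x,y,z=.035):
    w=np.array([.611+(c*x-n*y)/1e3,.1908+(n*x+c*y)/1e3,z]); p=Rm@w+t; rr=np.hypot(p[0],p[1]); th=np.arctan2(rr,p[2])
    u=K[0,0]*th*p[0]/rr+K[0,2]; v=K[1,1]*th*p[1]/rr+K[1,2]
    return cv2.getRectSubPix(g.astype(np.float32),(1,1),(u,v))[0,0]
s=np.arange(-10,10,.5)
def edge(fn): d=np.array([fn(k) for k in s]); e=np.abs(np.diff(cv2.GaussianBlur(d[:,None].astype(np.float32),(1,5),0).ravel())); return s[e.argmax()]+.25,e.max().round(1)
for x in(-30,-15,15,30): print("end edge -70 at x",x,edge(lambda k:val(x,-70+k)))
for y in(-65,-30,10,40): print("left edge -38 at y",y,edge(lambda k:val(-38+k,y)))
for y in(-65,-20,20): print("right edge 38 at y",y,edge(lambda k:val(38+k,y)))
for x in(-20,20): print("far edge 70 at x",x,edge(lambda k:val(x,70+k)))
```

```text
end edge -70 at x -30 (np.float64(-2.25), np.float32(23.4))
end edge -70 at x -15 (np.float64(-2.25), np.float32(14.9))
end edge -70 at x 15 (np.float64(-2.25), np.float32(13.0))
end edge -70 at x 30 (np.float64(-1.75), np.float32(13.5))
left edge -38 at y -65 (np.float64(-1.25), np.float32(21.1))
left edge -38 at y -30 (np.float64(-0.75), np.float32(19.6))
left edge -38 at y 10 (np.float64(-0.25), np.float32(21.3))
left edge -38 at y 40 (np.float64(-0.75), np.float32(28.9))
right edge 38 at y -65 (np.float64(-0.75), np.float32(16.5))
right edge 38 at y -20 (np.float64(0.25), np.float32(21.7))
right edge 38 at y 20 (np.float64(0.25), np.float32(21.6))
far edge 70 at x -20 (np.float64(8.25), np.float32(0.0))
far edge 70 at x 20 (np.float64(8.25), np.float32(0.1))
```

The end edge reads 2 mm short, which is at the tolerance. I check for a systematic offset using the plate's own edge in the same view.

Run:
```python
from h import *
c,n=np.cos(-.233),np.sin(-.233); s=np.arange(-9,9,.5)
for name in("wrist",):
    f=grab(name); g=cv2.cvtColor(np.asarray(f["color"]),cv2.COLOR_RGB2GRAY).astype(np.float32)
    K=np.array(f["mtx"]);Rm=cv2.Rodrigues(np.array(f["rvec"],float))[0];t=np.array(f["tvec"],float).ravel()
    def val(x,y,z):
        w=np.array([.611+(c*x-n*y)/1e3,.1908+(n*x+c*y)/1e3,z]); p=Rm@w+t; rr=np.hypot(p[0],p[1]); th=np.arctan2(rr,p[2])
        return cv2.getRectSubPix(g,(1,1),(K[0,0]*th*p[0]/rr+K[0,2],K[1,1]*th*p[1]/rr+K[1,2]))[0,0]
    def edge(fn): d=np.array([fn(k) for k in s]); d=cv2.GaussianBlur(d[:,None],(1,5),0).ravel(); e=np.abs(np.diff(d)); return s[e.argmax()]+.25,e.max().round(1)
    for x in(-60,-30,-15,15,30): print("plate y=-115 at x",x,edge(lambda k:val(x,-115+k,.025)),"sink -70",edge(lambda k:val(x,-70+k,.035)))
    for y in(-90,-40,0,30): print("plate x=-82 at y",y,edge(lambda k:val(-82+k,y,.025)))
    for x0,y0 in((-77,-110),(53,-110)):
        # corner screws, dark centroid
        G=[(a,b,val(x0+a,y0+b,.025)) for a in np.arange(-6,18,.5) for b in np.arange(-6,18,.5)]
        G=np.array(G); w=np.clip(np.median(G[:,2])-25-G[:,2],0,None); print("screw",x0+(G[:,0]*w).sum()/max(w.sum(),1),y0+(G[:,1]*w).sum()/max(w.sum(),1))
go((0,0,0),0)
```

```text
plate y=-115 at x -60 (np.float64(-0.75), np.float32(2.6)) sink -70 (np.float64(-3.75), np.float32(0.9))
plate y=-115 at x -30 (np.float64(-1.25), np.float32(1.3)) sink -70 (np.float64(-1.75), np.float32(23.1))
plate y=-115 at x -15 (np.float64(-4.25), np.float32(2.0)) sink -70 (np.float64(-2.25), np.float32(14.5))
plate y=-115 at x 15 (np.float64(-2.75), np.float32(2.2)) sink -70 (np.float64(-2.25), np.float32(13.0))
plate y=-115 at x 30 (np.float64(-7.75), np.float32(1.1)) sink -70 (np.float64(-1.75), np.float32(13.6))
plate x=-82 at y -90 (np.float64(-0.25), np.float32(2.2))
plate x=-82 at y -40 (np.float64(-1.25), np.float32(2.7))
plate x=-82 at y 0 (np.float64(-0.25), np.float32(2.9))
plate x=-82 at y 30 (np.float64(-0.25), np.float32(2.8))
screw -70.88289058848348 -103.92439156515579
screw 47.34736428088187 -104.46803351329031
t 34.85 pos [0.5739 0.0345 0.2541] yaw -0.2336 q7 -0.47 F [ 0.4 -0.2 -0.2] | shift cm [-55.04  16.57  25.45] turn [ 0.003  0.    -0.234]
```

Most of the −2 mm comes from seeing the base plate's side face. I check the gap in the saved touching view, w8.

```bash
python3 -c "
import cv2
g=cv2.cvtColor(cv2.imread('pics/w8.png'),6)
for c in (312,318,320,322,324,326,332): print(c,g[108:135,c])
h=cv2.cvtColor(cv2.imread('pics/w7.png'),6)
print('w7',h[100:135,322])"
```

```text
312 [192 190 187 186 190 192 192 189 191 194 180 170 169 157 126 147 164 148
 121  98  83  84  83  83  81  81  83]
318 [113 111 111 112 107 104 101 101 101  92 102 122 135 139 139 135 131 122
  98  83  86  82  80  84  82  86  84]
320 [113 110 111 111 105  89  88  90  90  86  86 115 133 135 136 138 136 128
 107  87  83  87  84  83  84  84  84]
322 [107 111 109 109 110 107  87  88  90  88  90 116 136 136 135 135 133 133
 109  94  85  87  84  85  83  81  80]
324 [111 110 109 110 110 110 108  91  92  88  96 121 137 134 137 134 136 121
 101  83  82  85  84  83  83  78  82]
326 [110 109 108 110 109 109 110  92  87  94 126 137 138 138 138 136 128 128
 104  82  85  86  83  81  81  80  80]
332 [195 197 194 190 186 170 137 137 137 140 143 141 135 130 132 145 143 152
 123  82  86  86  83  85  85  85  81]
w7 [113 113 112 113 113 110 113 113 110 111 109 154 193 192 188 149 140 135
 115 131 157 167 166 165 163 164 124  84  87  83  82  88  85  87  85]
```

In w8 the stop's ring (135) runs straight into the base plate (84) with no bare plate (165) between, so they touch. I take one numeric look from above that end before handing in, to confirm nothing moved when the pin went in.

```bash
python3 -m handwheel '[{"claw":0,"x":0,"y":-3,"z":0,"ax":0,"ay":0,"az":0},{"claw":0,"x":0,"y":-6.5,"z":0,"ax":0,"ay":0,"az":0},{"claw":0,"x":0,"y":-10,"z":0,"ax":0,"ay":0,"az":0},{"claw":0,"x":0,"y":-13.5,"z":2,"ax":0,"ay":0,"az":0},{"claw":0,"x":0,"y":-16,"z":5,"ax":0,"ay":0,"az":0},{"claw":0,"x":0,"y":-16,"z":7,"ax":0,"ay":0,"az":0},{"claw":0,"x":0,"y":-16,"z":8,"ax":0,"ay":0,"az":0},{"claw":0,"x":0,"y":-16,"z":8,"ax":0,"ay":0,"az":0},{"claw":0,"x":0,"y":-16,"z":8,"ax":0,"ay":0,"az":0},{"claw":0,"x":0,"y":-16,"z":8,"ax":0,"ay":0,"az":0}]'
python3 - <<'E'
from h import *
f=grab("wrist"); save(f,"w13.png"); g=cv2.cvtColor(np.asarray(f["color"]),cv2.COLOR_RGB2GRAY).astype(np.float32)
K=np.array(f["mtx"]);Rm=cv2.Rodrigues(np.array(f["rvec"],float))[0];t=np.array(f["tvec"],float).ravel();c,n=np.cos(-.233),np.sin(-.233)
def val(x,y,z):
    w=np.array([.611+(c*x-n*y)/1e3,.1908+(n*x+c*y)/1e3,z]); p=Rm@w+t; rr=np.hypot(p[0],p[1]); th=np.arctan2(rr,p[2])
    return int(cv2.getRectSubPix(g,(1,1),(K[0,0]*th*p[0]/rr+K[0,2],K[1,1]*th*p[1]/rr+K[1,2]))[0,0])
for x in(-20,-2,0,2,18): print("y 62..82 at x",x,[val(x,y,.035) for y in range(62,83)])
for y in(43,45,47): print("x 30..50 at y",y,[val(x,y,.035) for x in range(30,51)])
E
```

```text
time_s: 35.85
position: [0.6117, 0.1894, 0.1753]
eef_rot: [3.118, -0.368, 0.003]
ft_force: [-0.4, -1.0, 0.1]
gripper_width: 0.502
y 62..82 at x -20 [80, 81, 80, 79, 82, 77, 84, 112, 140, 147, 148, 148, 148, 148, 148, 149, 148, 147, 148, 148, 147]
y 62..82 at x -2 [78, 79, 80, 80, 77, 83, 81, 94, 115, 124, 122, 109, 86, 80, 82, 81, 85, 96, 120, 152, 175]
y 62..82 at x 0 [75, 78, 77, 79, 82, 80, 83, 99, 119, 125, 120, 98, 84, 81, 83, 85, 85, 91, 106, 135, 170]
y 62..82 at x 2 [77, 78, 78, 78, 79, 79, 82, 99, 111, 123, 126, 120, 102, 89, 84, 82, 83, 91, 123, 162, 179]
y 62..82 at x 18 [74, 76, 79, 77, 78, 78, 82, 113, 139, 146, 148, 148, 147, 145, 146, 147, 149, 145, 147, 146, 152]
x 30..50 at y 43 [70, 71, 72, 71, 71, 72, 72, 74, 82, 105, 118, 116, 102, 81, 72, 72, 73, 71, 72, 74, 74]
x 30..50 at y 45 [71, 73, 71, 70, 71, 73, 72, 74, 81, 98, 117, 121, 113, 91, 74, 72, 71, 73, 73, 77, 95]
x 30..50 at y 47 [73, 71, 71, 72, 70, 70, 74, 74, 77, 88, 112, 123, 122, 117, 110, 96, 89, 93, 102, 114, 120]
```

Still touching: the base edge is at y≈69.3 and the stop's ring follows with no bare plate between. I hand in.

```bash
python3 -c "
from station import r
print(r.finish_job())"
```

```text
the job is handed in; nothing more can be done
None
```

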